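Poise the hole punch in the jig's guide

ROBOT

A 6-joint arm with a two-finger parallel gripper is mounted at the origin on the work surface. World frame = base frame: x ahead of the robot, y to its left, z up, the work surface at z = 0. Lengths are in m, angles in degrees, forces in N, time in s.
With the tool pointing down it reaches from about 0.35 to 0.875 m from the base axis. Payload 4.2 kg.
Tool frame: the origin (TCP) lies between the finger pads; the fingertips stand 11 mm ahead of it and the grasp point (between the pads) lies 8 mm behind it; z points along the fingers, y is the direction in which the jaws open and shut (so a half turn about z gives the same grasp; the last joint's range is limited). The gripper opens to 87 mm and grips with 3 to 60 N. Pads are 19 mm wide; open, the fingers measure 117 mm over their backs; the gripper's body (75 mm by 190 mm) begins 51 mm behind the grasp point.
Start: joints at [-53.365, 22.042, 0.453, 0, -68.411, -14.817], TCP at [0.232, -0.58, 0.205] pointing down, gripper open.
Joint ranges: [-179.83, 179.83], [-69.29, 118.12], [-61.27, 80.66], [-181.25, 117.63], [-171.15, -9.14], [-177.46, 177.46]. Speed limits (degrees/s): [159.86, 159.86, 180, 180, 180, 180].

INTERFACE

Orientations are given as a 3x3 rotation matrix whose columns are the frame's x, y, z axes.
In Python, from station import sense, capture, get_calibration, finish_job, search_frame, cut_out gives the robot as it stands.
- The arm moves only by the tool arm_command, never from a script. Its argument "rows" is a list of rows, each an object with "fingers": the opening in per cent of the stroke, from 0 (shut) to 100 (fully open); "travel": the shift along the tool's x, y, z in cm, a list of three; "roll": the turn about the tool's z in degrees. A call has 1 to 10 rows; each row is the pose to reach, as a shift and turn from the pose commanded when the call began, along the tool's axes at that moment; what a row does not reach only later rows make up. A row lasts 1/10 s, in which the tool goes at most 50 mm and 8.59 degrees, less where a joint would pass 70% of its speed; a pose out of reach is approached as far as the arm can. A call with a gripper value outside its range is refused whole. The fingers move at their own pace and stop on an object; the grip force is fixed at half the most. Time passes only in rows, so rows that repeat a pose let the fingers close. It gives the time, the measured TCP pose, the force and the opening at its end, in the units of the state.
- sense(): the state, without advancing time (a new reading comes with each control period).
- capture(name): name is "scene" or "top"; returns (picture, depth): 480x640x3 uint8, red, green, blue; 480x640 float32, m along the optical axis (not along the pixel's ray), 0 where there is no reading.
- get_calibration(name): a dict with "fov_y" (degrees; the focal length in pixels is half the picture's height over the tangent of half this angle, whatever the lens; pixels are square), "cx", "cy" (the principal point, pixels), "distortion" ([k1, k2, p1, p2, k3] as OpenCV has them; the pictures are not rectified), "origin" and "attitude" of the camera in the world. Camera axes: x right, y down, z forward; pixel columns grow to the right and rows downward; lengths in m; the calibration is good to about 2 mm. A picture is of the moment at which its call begins. get_calibration takes no time and is no camera call.
- finish_job(): hands the job in, once; it reports no verdict.
Trained networks look in the newest picture that a camera, given by its name, has taken for a name from the list of things; names that differ only in an ending like _2 or _b are one class to them, and where a whole thing is asked for, a point or a joint stands for the part that bears it (a point fixed in the world has none). Each returns a list of dicts, best first, with "p" (0 to 1); they miss things now and then, are a little off and sometimes report something else, mostly with a low value. They report only what shows in the picture. A call takes as long as a camera call. They do not tell look-alikes from the thing itself.
- search_frame(camera, label): "position" ([x, y, z] in m, in world coordinates, good to about 4 mm: the middle of the surface that is visible of it).
- cut_out(camera, label): "mask" (480x640 bool, what is visible of it).
The state is a dict: "time_s": time; "joints": joint angles; "joint_velocities": joint speeds; "effort": joint torques, N m; "tcp_pos": TCP position; "ee_rot": TCP orientation; "wrist_force": force on the tool from outside, world axes, zero at the start; "moment": the same for the moment, N m; "gripper_width": opening from 0.0 (shut) to 1.0 (fully open).
Only numpy, scipy, OpenCV 4.12 (cv2) and the standard library are available. Lean on these libraries where they do the work, as an engineer would, in place of code of your own. Each camera call takes 0.05 s, during which the arm holds its last target. There are 200 camera calls.

TASK

In the shoe workshop, get the jig ready for the next eyelet hole: gently set the square brass guide block, bore upright, fully home in the square nest of the blue-topped jig and let go of it, then take the red-gripped punch out of the rack and lower it upright through the block's bore without it touching the block, jig or pad. Finish while still holding the punch still, upright and centred in the bore, its tip just clear of the white pad (about 6 mm above it); leave all the other things where they are.

Things in the scene. Friction and masses are not known exactly. Their poses are not given: they have to be found in the camera images.
- guide_block: loose square brass guide block, 44 x 44 x 40 mm tall, mass about 0.28 kg, with a vertical round bore of 28 mm diameter right through its centre. Stands on the bench. Origin: centre of its underside; z up along the bore, x and y square to its side faces.
- bore_top (a point): centre of the bore's upper mouth, on the guide block's top face, 40 mm above the block's origin.
- square_jig: fixed punching jig with the blue top: base 110 x 110 x 12 mm, white pad (48 mm disc), four corner pillars, top plate 100 x 100 mm, 54 to 70 mm above the bench. In it a square nest 47 x 47 mm, 10 mm deep, sides along the jig's x and y, its floor open (34 x 34 mm) above the pad. A seated block's top is 100 mm above the bench. Origin: centre of the underside, z up.
- square_jig_nest (a point): centre of the square nest's floor (60 mm above the bench), axes as the jig's: a seated guide block's origin lies here.
- square_jig_pad (a point): centre of the white pad's top face (20 mm above the bench), straight below the nest.
- round_jig: a second fixed jig, same build with a green top and a round nest (53 mm diameter, 10 mm deep); not for this block. Origin: centre of its underside.
- rack: fixed wooden tool rack 200 x 80 x 105 mm tall, open along its sides, with three 17 mm holes in its top board (70 mm wide), 60 mm apart along the rack's x axis. Each tool hangs with its shoulder on the board, 105 mm above the bench: lift it straight up by at least 100 mm. Origin: centre of its underside.
- punch: hole punch with a red grip with two black bands, upright in any one of the rack's holes, loose. Steel shank 12 mm diameter from the tip up to 95 mm, then a round grip 24 mm diameter, 50 mm long (95 to 145 mm above the tip). About 0.2 kg. Origin: centre of its lower end (the tip); z up along the shank.
- punch_tip (a point): centre of the punch's lower end (same point as the punch's origin).
- round_guide: loose round aluminium guide, 50 mm diameter, 40 mm tall, standing on the bench. Origin: centre of its underside. Leave alone.
- awl: awl with a wooden grip; hangs upright by the shoulder under its grip in another hole of the rack, same sizes and origin as the punch. Leave alone.
- scriber: scriber with a blue grip; hangs upright by the shoulder under its grip in another hole of the rack, same sizes and origin as the punch. Leave alone.
- glue_bottle: white glue bottle 70 x 85 mm with a blue cone nozzle, 192 mm tall. Origin: centre of its underside. Leave alone.
- eyelet_jar: clear jar with a yellow cap, 60 mm diameter, 70 mm tall. Origin: centre of its underside. Leave alone.
- mallet: hammer with a wooden handle lying on the bench, beside the jigs towards the far edge. Leave alone.
- polish_tin: flat tin 80 mm diameter, 35 mm tall. Origin: centre of its underside. Leave alone.
Not all that is in view belongs to the job. What is shaped like the square_jig but purple is not meant. What is shaped like the guide_block but black is not meant.

How it is judged:
By the outcome, as a careful person would: the job done as asked, in the order asked, and still so for the second after the job is handed in, while the arm keeps its last pose, push and grip.
It also fails if it takes over 66 s, if anything falls off the work surface, if the arm or the gripper's body presses on something with over 40 N, if the wrist force passes 120 N, or if a joint passes its speed limit or range.

## Working session

There is one attempt and no reset: what is moved stays moved. The work goes in short steps, Python scripts to look and compute and a tool call to move; the robot and the scene stay as the last step left them, time stands still between calls to the robot, and variables do not carry over. Pictures are saved under pics/ and viewed, about 8 in all and at most 12, crops included, and the job is handed in when it is done.

Besides the shell and the picture viewer there is one more tool, called after "Emit:" as name(argument=value, ...) on one line, values as JSON. arm_command: Moves the arm, as the interface text tells. Its arguments: {"type":"object","properties":{"rows":{"type":"array","items":{"type":"object","properties":{"fingers":{"type":"number"},"travel":{"type":"array","items":{"type":"number"}},"roll":{"type":"number"}}}}},"required":["rows"]}

```bash
ls; mkdir -p pics
python3 - <<'E'
from station import *
import cv2,numpy as np
s=sense();print(s['tcp_pos'],s['ee_rot'],s['gripper_width'],s['time_s'])
for n in("scene","top"):
    p,d=capture(n);cv2.imwrite(f"pics/{n}0.png",p[:,:,::-1]);np.savez(f"{n}0.npz",p=p,d=d);print(n,get_calibration(n))
    for l in("guide_block","square_jig","rack","punch","round_guide","awl","round_jig"):
        print(n,l,[(np.round(r['position'],3),round(r['p'],2)) for r in search_frame(n,l)])
E
```

```text
pics
[ 0.23205257 -0.5796089   0.20374665] [[-9.28434331e-01 -3.71495459e-01 -9.03945048e-04]
 [-3.71496549e-01  9.28432128e-01  2.02448759e-03]
 [ 8.71636768e-05  2.21541625e-03 -9.99997542e-01]] 0.9984967097515732 0.0
scene {'fov_y': 56.359094596628914, 'cx': 317.06039934817437, 'cy': 235.9095341860722, 'distortion': array([0.03189349, 0.        , 0.        , 0.        , 0.        ]), 'origin': array([ 0.89861874, -0.70963257,  0.68388761]), 'attitude': array([[ 0.87132991,  0.29381124, -0.3930129 ],
       [ 0.49063146, -0.5084949 ,  0.70761127],
       [ 0.00805909, -0.80938736, -0.58721985]])}
scene guide_block [(array([0.486, 0.307, 0.029]), 0.75), (array([0.422, 0.38 , 0.032]), 0.72)]
scene square_jig [(array([ 0.605, -0.041,  0.06 ]), 0.95), (array([ 0.268, -0.29 ,  0.061]), 0.76), (array([0.3  , 0.198, 0.058]), 0.66)]
scene rack [(array([ 0.478, -0.272,  0.064]), 0.94), (array([0.429, 0.024, 0.031]), 0.55)]
scene punch [(array([ 0.463, -0.256,  0.134]), 0.95), (array([ 0.606, -0.038,  0.06 ]), 0.18)]
scene round_guide [(array([0.432, 0.024, 0.031]), 0.63)]
scene awl [(array(
[... 369 characters left out ...]
66e-01],
       [-9.99980495e-01,  6.23667003e-03, -3.36334693e-04],
       [-9.84939569e-04, -2.10642632e-01, -9.77562638e-01]])}
top guide_block [(array([0.421, 0.392, 0.036]), 0.82), (array([0.481, 0.319, 0.043]), 0.79), (array([0.733, 0.058, 0.068]), 0.52)]
top square_jig [(array([0.287, 0.212, 0.065]), 0.73), (array([ 0.458, -0.248,  0.156]), 0.64), (array([ 0.273, -0.3  ,  0.069]), 0.63), (array([ 0.594, -0.02 ,  0.069]), 0.59)]
top rack [(array([ 0.449, -0.236,  0.108]), 0.78)]
top punch []
top round_guide [(array([0.42 , 0.034, 0.045]), 0.74), (array([ 0.449, -0.237,  0.109]), 0.73)]
top awl [(array([ 0.392, -0.243,  0.159]), 0.7)]
top round_jig [(array([0.546, 0.133, 0.072]), 0.58)]
```

View pics/scene0.png

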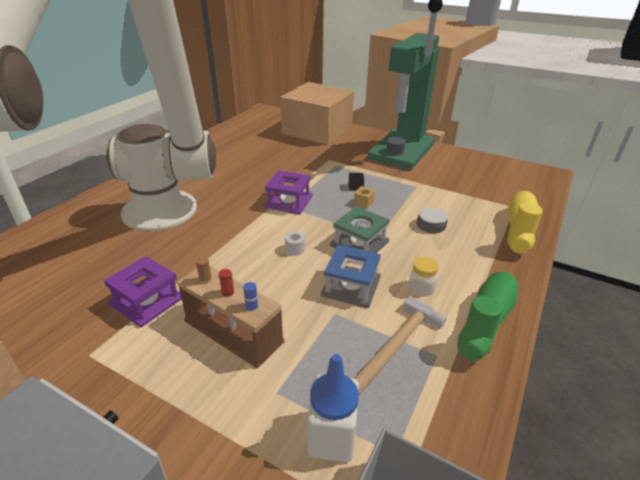

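View pics/top0.png

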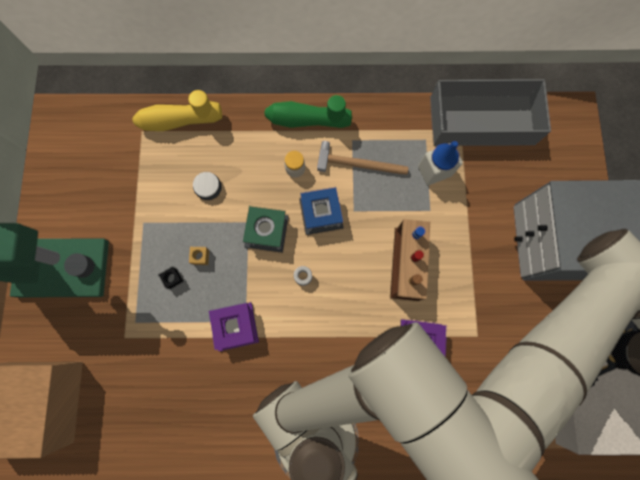

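The scene view shows the brass block at (365,197), the blue jig at (353,268) and the red punch in the middle hole at (227,282). The top view shows them at (198,255), (321,210) and (418,256). The black block and the purple jigs are decoys. Next I'll look at enlarged crops and the depth-based geometry.

```bash
cat > h.py <<'E'
import numpy as np,cv2
from station import *
CAL={n:get_calibration(n) for n in("scene","top")}
def K(n):
    c=CAL[n];f=240/np.tan(np.radians(c['fov_y']/2));return np.array([[f,0,c['cx']],[0,f,c['cy']],[0,0,1.]]),np.array(c['distortion'])
def rays(n,px):
    k,d=K(n);u=cv2.undistortPoints(np.float64(px).reshape(-1,1,2),k,d).reshape(-1,2)
    return np.c_[u,np.ones(len(u))]@CAL[n]['attitude'].T
def onz(n,px,z):
    r=rays(n,px);o=CAL[n]['origin'];return o+r*((z-o[2])/r[:,2])[:,None]
def proj(n,P):
    R=CAL[n]['attitude'];k,d=K(n);Rc=R.T
    return cv2.projectPoints(np.float64(P).reshape(-1,1,3),cv2.Rodrigues(Rc)[0],-Rc@CAL[n]['origin'],k,d)[0].reshape(-1,2)
def cloud(n,d):
    v,u=np.mgrid[:480,:640];r=rays(n,np.c_[u.ravel(),v.ravel()]);return (CAL[n]['origin']+r*d.reshape(-1,1)).reshape(480,640,3)
def tri(a,b):
    A=[];B=[]
    for n,p in(("scene",a),("top",b)):
        r=rays(n,[p])[0];r/=np.linalg.norm(r);M=np.eye(3)-np.outer(r,r);A.append(M);B.append(M@CAL[n]['origin'])
    return np.linalg.lstsq(np.vstack(A),np.hstack(B),rcond=None)[0]
def crop(p,x,y,w,s):
    return cv2.resize(p[y-w:y+w,x-w:x+w],(s,s),interpolation=cv2.INTER_CUBIC)
E
python3 - <<'E'
from h import *
T=np.load('top0.npz');S=np.load('scene0.npz')
a=[crop(T['p'],198,255,20,260),crop(T['p'],321,210,28,260),crop(T['p'],414,260,44,260)]
b=[crop(S['p'],365,197,20,260),crop(S['p'],353,268,36,260),crop(S['p'],230,300,60,260)]
cv2.imwrite('pics/c0.png',np.vstack([np.hstack(a),np.hstack(b)])[:,:,::-1])
c=cloud('top',T['d'])
for nm,(x,y,w),zr in(("block",(198,255,14),(.034,.047)),("jig",(321,210,26),(.062,.078)),("redgrip",(418,256,8),(.14,.17))):
    q=c[y-w:y+w,x-w:x+w].reshape(-1,3);m=(q[:,2]>zr[0])&(q[:,2]<zr[1]);q=q[m]
    print(nm,len(q),np.median(q,0),cv2.minAreaRect(np.float32(q[:,:2]*1000)))
for u,v in((198,255),(321,210),(180,240),(300,270)):print(c[v,u])
E
```

```text
block 201 [0.48079259 0.32003541 0.03961897] ((481.8863830566406, 318.9688720703125), (45.49981689453125, 44.9631462097168), 88.57376861572266)
jig 1103 [ 0.60497816 -0.01819041  0.07018558] ((605.2380981445312, -18.382625579833984), (101.9083480834961, 99.9893798828125), 9.897757530212402)
redgrip 86 [ 0.45734518 -0.25318938  0.15530092] ((457.3534851074219, -255.22998046875), (20.691129684448242, 23.36235809326172), 4.180273056030273)
[ 0.48702285  0.32833709 -0.00562028]
[ 0.60867956 -0.01919262  0.02179779]
[0.52896471 0.37911928 0.00196469]
[0.43700521 0.0395841  0.03373331]
```

View pics/c0.png

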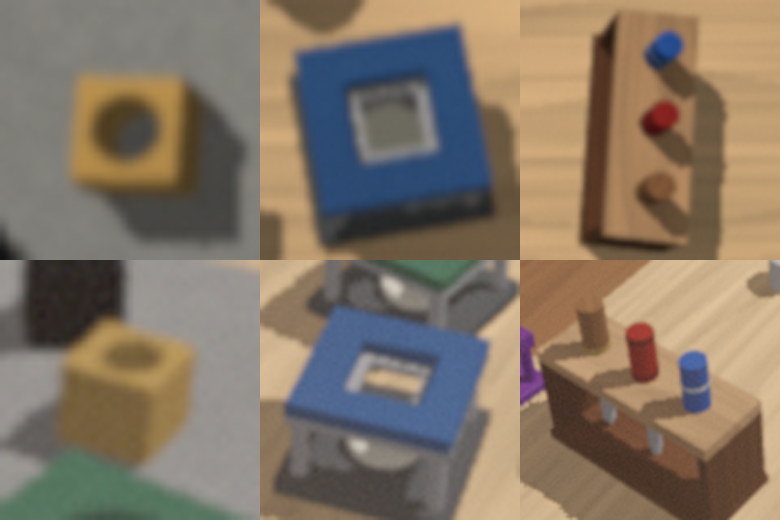

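The depth is good: block top z≈0.040, jig top z≈0.070, punch top z≈0.155. I'll refine the poses by fitting the known squares in both cameras.

```bash
cat >> h.py <<'E'
from scipy.optimize import least_squares
def fit(n,mask,win,z,shape,x0):
    """shape(local xy)->signed dist (>0 inside)"""
    x,y,w=win;v,u=np.mgrid[y-w:y+w,x-w:x+w];P=onz(n,np.c_[u.ravel(),v.ravel()],z)[:,:2];m=mask[y-w:y+w,x-w:x+w].ravel().astype(float)
    def f(t):
        c,s=np.cos(np.radians(t[2])),np.sin(np.radians(t[2]));q=(P-t[:2]/1000.)@np.array([[c,-s],[s,c]])
        return 1/(1+np.exp(-np.clip(shape(q)/.0008,-40,40)))-m
    best=None
    for w0 in (0,):
        r=least_squares(f,x0,x_scale=[1,1,1],diff_step=1e-4)
    return np.round(r.x,2),round(float(np.mean(r.fun**2)),4)
sq=lambda a:(lambda q:a/2-np.abs(q).max(1))
disc=lambda d:(lambda q:d/2-np.hypot(*q.T))
frame=lambda q:np.minimum(sq(.1)(q),-sq(.047)(q))
ringsq=lambda q:np.minimum(sq(.044)(q),-disc(.028)(q))
def brass(p,c,zr):
    h=cv2.cvtColor(p,cv2.COLOR_RGB2HSV);return (h[...,0]>10)&(h[...,0]<28)&(h[...,1]>100)&(c[...,2]>zr[0])&(c[...,2]<zr[1])
def blue(p,c,zr=(.063,.077)):
    h=cv2.cvtColor(p,cv2.COLOR_RGB2HSV);return (h[...,0]>100)&(h[...,0]<120)&(h[...,1]>120)&(c[...,2]>zr[0])&(c[...,2]<zr[1])
def red(p,c,zr):
    h=cv2.cvtColor(p,cv2.COLOR_RGB2HSV);return ((h[...,0]<8)|(h[...,0]>170))&(h[...,1]>120)&(c[...,2]>zr[0])&(c[...,2]<zr[1])
E
python3 - <<'E'
from h import *
for n,wb,wj,wp in(("top",(198,255,16),(321,210,30),(417,256,12)),("scene",(365,195,16),(353,266,36),(227,280,22))):
    D=np.load(n+'0.npz');p=D['p'];c=cloud(n,D['d'])
    for nm,m,w,z,sh,x0 in(("block",brass(p,c,(.034,.046)),wb,.04,ringsq,[481,319,-1]),("jig",blue(p,c),wj,.07,frame,[605,-18,9]),("punch",red(p,c,(.145,.162)),wp,.1545,disc(.024),[457,-255,0])):
        x,y,r=w;mm=m[y-r:y+r,x-r:x+r];q=c[y-r:y+r,x-r:x+r][mm]
        print(n,nm,mm.sum(),"zmed",np.median(q[:,2]).round(4),fit(n,m,w,z,sh,x0))
    # red grip horizontal middle from depth: circle fit of side points
    m=red(p,c,(.1,.15));x,y,r=wp;q=c[y-r:y+r,x-r:x+r][m[y-r:y+r,x-r:x+r]]
    if len(q)>10:
        s=least_squares(lambda t:np.hypot(q[:,0]-t[0],q[:,1]-t[1])-.012,[.457,-.255],loss='soft_l1',f_scale=.002);print(n,"cyl",len(q),s.x,q[:,2].min(),q[:,2].max())
E
```

```text
top block 189 zmed 0.0396 (array([ 4.8069e+02,  3.1803e+02, -1.3000e-01]), 0.0156)
top jig 867 zmed 0.0703 (array([601.74, -18.31,   9.92]), 0.0294)
top punch 69 zmed 0.1556 (array([ 456.66, -253.89, -523.33]), 0.0122)
top cyl 32 [ 0.45842626 -0.25567024] 0.10353358527939571 0.14999947744647057
scene block 128 zmed 0.0401 (array([480.52, 315.95,   2.5 ]), 0.0344)
scene jig 15 zmed 0.0714 (array([595.54,   5.79,   8.07]), 0.1816)
scene punch 118 zmed 0.1555 (array([   457.78,   -255.83, 138682.38]), 0.0157)
scene cyl 193 [ 0.45429488 -0.25339437] 0.10955700087447562 0.14957076745583997
```

Run:
```python
from h import *
for n,wb,wj in(("top",(198,255,16),(321,210,30)),("scene",(365,195,16),(353,266,40))):
    D=np.load(n+'0.npz');p=D['p'];c=cloud(n,D['d']);h=cv2.cvtColor(p,cv2.COLOR_RGB2HSV)
    x,y,r=wj
    for nm,m in(("depth",(abs(c[...,2]-.07)<.006)),("col",(h[...,0]>98)&(h[...,0]<125)&(h[...,1]>90)&(h[...,2]>60)&(c[...,2]>.05))):
        print(n,nm,m[y-r:y+r,x-r:x+r].sum(),fit(n,m,wj,.07,frame,[605,-18,9]))
    print(h[y-24:y+24:6,x-24,:].tolist() if n=="scene" else '')
    m=abs(c[...,2]-.04)<.005;print("block depth",fit(n,m,wb,.04,ringsq,[481,318,0]))
```

```text
top depth 1054 (array([604.52, -18.34,   9.73]), 0.0145)
top col 956 (array([601.45, -18.22,   9.71]), 0.0143)

block depth (array([481.2 , 318.28,  -1.43]), 0.0201)
scene depth 1588 (array([603.48, -18.63,   9.92]), 0.0761)
scene col 1044 (array([603.16, -17.81,   9.79]), 0.0104)
[[17, 83, 132], [17, 89, 141], [16, 89, 141], [10, 37, 165], [108, 117, 142], [110, 106, 132], [5, 13, 115], [11, 18, 114]]
block depth (array([479.86, 321.02,   1.04]), 0.0698)
```

Emit:
arm_command(rows=[{"fingers":100,"travel":[0,0,-4],"roll":0},{"fingers":100,"travel":[0,0,-8],"roll":0},{"fingers":100,"travel":[0,0,-8],"roll":0}])

```text
time_s: 1.1
tcp_pos: [0.2332, -0.5832, 0.2921]
ee_rot: [[-0.928, -0.372, 0.005], [-0.372, 0.928, -0.012], [-0.0, -0.013, -1.0]]
wrist_force: [0.1, -0.1, 1.0]
gripper_width: 1.003
```

Emit:
arm_command(rows=[{"fingers":100,"travel":[-2.8,3.7,0],"roll":3},{"fingers":100,"travel":[-5.6,7.4,0],"roll":6},{"fingers":100,"travel":[-8.4,11.1,0],"roll":9},{"fingers":100,"travel":[-11.2,14.8,0],"roll":12},{"fingers":100,"travel":[-14,18.5,0],"roll":15},{"fingers":100,"travel":[-16.8,22.2,0],"roll":18},{"fingers":100,"travel":[-19.6,25.9,0],"roll":21},{"fingers":100,"travel":[-22.4,29.6,0],"roll":21.8},{"fingers":100,"travel":[-25.2,33.3,0],"roll":21.8},{"fingers":100,"travel":[-28,37,0],"roll":21.8}])

```text
time_s: 2.1
tcp_pos: [0.3546, -0.1309, 0.285]
ee_rot: [[-1.0, -0.0, 0.001], [-0.0, 1.0, 0.0], [-0.001, 0.0, -1.0]]
wrist_force: [1.0, -0.4, 0.4]
gripper_width: 1.0
```

```bash
cat > d.py <<'E'
import sys,numpy as np
from station import sense
s=sense();R=s['ee_rot'];p=np.array(s['tcp_pos']);t=np.array(eval(sys.argv[1]))
print('t',s['time_s'],'tcp',p.round(4),'yang',np.degrees(np.arctan2(R[1,1],R[0,1])).round(2),'z',R[:,2].round(4),'F',np.round(s['wrist_force'],1),'gw',round(s['gripper_width'],3),'travel cm',((t-p)@R*100).round(2),'joints',np.round(s['joints'],0))
E
python3 d.py .481,.318,.20
```

```text
t 2.1 tcp [ 0.3546 -0.1309  0.285 ] yang 90.01 z [ 1.5e-03  2.0e-04 -1.0e+00] F [ 1.  -0.4  0.4] gw 1.0 travel cm [-12.63  44.89   8.53] joints [  5.  -7. -22.  -0. -74. -95.]
```

Emit:
arm_command(rows=[{"fingers":90,"travel":[-1.3,4.6,0.5],"roll":0},{"fingers":90,"travel":[-2.6,9.2,1],"roll":0},{"fingers":90,"travel":[-3.9,13.8,1.5],"roll":0},{"fingers":90,"travel":[-5.2,18.4,2],"roll":0},{"fingers":90,"travel":[-6.5,23,3],"roll":0},{"fingers":90,"travel":[-7.8,27.6,4],"roll":0},{"fingers":90,"travel":[-9.1,32.2,5],"roll":0},{"fingers":90,"travel":[-10.4,36.8,7],"roll":0},{"fingers":90,"travel":[-11.7,41.4,8.5],"roll":0},{"fingers":90,"travel":[-12.6,44.9,8.5],"roll":0}])

```text
time_s: 3.1
tcp_pos: [0.4798, 0.3179, 0.1968]
ee_rot: [[-1.0, -0.001, -0.004], [-0.001, 1.0, -0.003], [0.004, -0.003, -1.0]]
wrist_force: [0.0, -0.4, 0.6]
gripper_width: 0.902
```

Emit:
arm_command(rows=[{"fingers":85,"travel":[0,0,2],"roll":0},{"fingers":80,"travel":[0,0,5],"roll":0},{"fingers":80,"travel":[0,0,8],"roll":0},{"fingers":80,"travel":[0,0,10],"roll":0},{"fingers":80,"travel":[0,0,10],"roll":0},{"fingers":80,"travel":[0,0,10],"roll":0},{"fingers":80,"travel":[0,0,10],"roll":0}])

```text
time_s: 3.8
tcp_pos: [0.4815, 0.3172, 0.1014]
ee_rot: [[-1.0, -0.001, 0.002], [-0.001, 1.0, 0.002], [-0.002, 0.002, -1.0]]
wrist_force: [-0.5, 0.5, 0.2]
gripper_width: 0.803
```

```bash
python3 d.py .481,.318,.026
python3 - <<'E'
from h import *
ims=[]
for n,(x,y) in(("top",(198,250)),("scene",(365,190))):
    p,d=capture(n);ims.append(crop(p,x,y,45,390))
    m=abs(cloud(n,d)[...,2]-.04)<.005
cv2.imwrite('pics/g1.png',np.hstack(ims)[:,:,::-1])
E
```

```text
t 3.8 tcp [0.4815 0.3172 0.1014] yang 90.03 z [ 0.0023  0.002  -1.    ] F [-0.5  0.5  0.2] gw 0.803 travel cm [0.06 0.07 7.54] joints [  49.   23.  -15.    0.  -52. -139.]
```

View pics/g1.png

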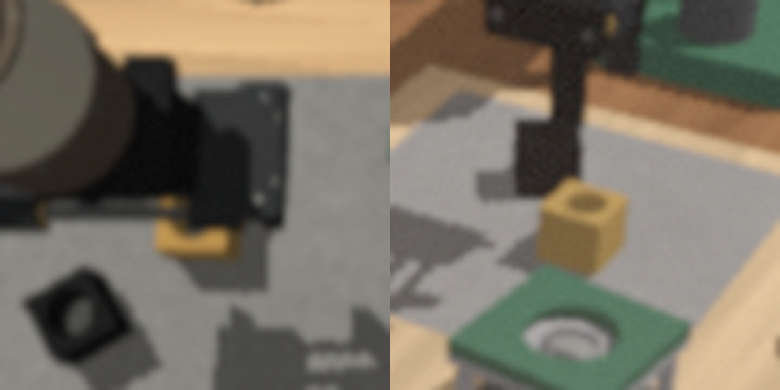

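The top view shows the block under the gripper. In the scene view the block stands free and the black decoy is behind it. I'll check the fingertip's projection against the picture.

Run:
```python
from h import *
c=np.array([.4815,.3172,.0904])
for y in(-.0349,-.05,.0349,.05):
    for n,(cx,cy) in(("scene",(365,190)),("top",(198,250))):
        print(y,n,((proj(n,[c+[0,y,0]])[0]-[cx-45,cy-45])*390/90+[390*(n=="scene"),0]).round())
```

```text
-0.0349 scene [567. 159.]
-0.0349 top [230. 198.]
-0.05 scene [556. 170.]
-0.05 top [255. 197.]
0.0349 scene [612. 114.]
0.0349 top [114. 198.]
0.05 scene [621. 105.]
0.05 top [ 88. 199.]
```

Emit:
arm_command(rows=[{"fingers":80,"travel":[0,0,2],"roll":0},{"fingers":80,"travel":[0,0.1,4],"roll":0},{"fingers":80,"travel":[0,0.1,5.5],"roll":0},{"fingers":80,"travel":[0,0.1,6.5],"roll":0},{"fingers":80,"travel":[0,0.1,7.2],"roll":0},{"fingers":80,"travel":[0,0.1,7.5],"roll":0},{"fingers":80,"travel":[0,0.1,7.5],"roll":0}])

```text
time_s: 4.6
tcp_pos: [0.4808, 0.3175, 0.025]
ee_rot: [[-1.0, -0.0, 0.0], [-0.0, 1.0, 0.0], [-0.0, 0.0, -1.0]]
wrist_force: [0.2, -0.1, -0.4]
gripper_width: 0.8
```

Emit:
arm_command(rows=[{"fingers":65,"travel":[0,0,0],"roll":0},{"fingers":58,"travel":[0,0,0],"roll":0},{"fingers":54,"travel":[0,0,0],"roll":0},{"fingers":50,"travel":[0,0,0],"roll":0},{"fingers":40,"travel":[0,0,0],"roll":0},{"fingers":30,"travel":[0,0,0],"roll":0},{"fingers":30,"travel":[0,0,0],"roll":0},{"fingers":30,"travel":[0,0,0],"roll":0}])

```text
time_s: 5.4
tcp_pos: [0.4806, 0.3174, 0.0248]
ee_rot: [[-1.0, -0.0, -0.0], [-0.0, 1.0, -0.0], [0.0, -0.0, -1.0]]
wrist_force: [-0.4, 0.7, -0.4]
gripper_width: 0.313
```

```bash
python3 d.py .481,.318,.2
```

```text
t 5.4 tcp [0.4806 0.3174 0.0248] yang 90.02 z [-0.e+00 -1.e-04 -1.e+00] F [-0.4  0.7 -0.4] gw 0.313 travel cm [ -0.04   0.06 -17.52] joints [  50.   28.  -19.    0.  -43. -140.]
```

The opening is 0.31, but the block should stop the fingers at about 0.51. The grasp has gone wrong, so I'll look before moving.

```bash
python3 d.py .481,.318,.2
python3 - <<'E'
from h import *
ims=[]
for n,(x,y) in(("top",(198,250)),("scene",(365,190))):
    p,d=capture(n);ims.append(crop(p,x,y,45,390))
    print(n,[(r['position'].round(3),r['p']) for r in search_frame(n,'guide_block')])
cv2.imwrite('pics/g2.png',np.hstack(ims)[:,:,::-1])
E
python3 d.py .481,.318,.2
```

```text
t 5.4 tcp [0.4806 0.3174 0.0248] yang 90.02 z [-0.e+00 -1.e-04 -1.e+00] F [-0.4  0.7 -0.4] gw 0.313 travel cm [ -0.04   0.06 -17.52] joints [  50.   28.  -19.    0.  -43. -140.]
t 5.5 tcp [0.4806 0.3174 0.0248] yang 90.02 z [-1.e-04 -0.e+00 -1.e+00] F [-0.2 -0.8  0.7] gw 0.309 travel cm [ -0.04   0.06 -17.52] joints [  50.   28.  -19.   -0.  -43. -140.]Traceback (most recent call last):
  File "<stdin>", line 5, in <module>
AttributeError: 'list' object has no attribute 'round'. Did you mean: 'count'?
```

```bash
python3 - <<'E'
from h import *
ims=[]
for n,(x,y) in(("top",(198,250)),("scene",(365,190))):
    p,d=capture(n);ims.append(crop(p,x,y,45,390))
cv2.imwrite('pics/g2.png',np.hstack(ims)[:,:,::-1])
E
python3 d.py .481,.318,.2
```

```text
t 5.6 tcp [0.4806 0.3174 0.0248] yang 90.02 z [ 0.  0. -1.] F [-0.9 -0.4 -0.4] gw 0.305 travel cm [ -0.04   0.06 -17.52] joints [  50.   28.  -19.   -0.  -43. -140.]
```

View pics/g2.png

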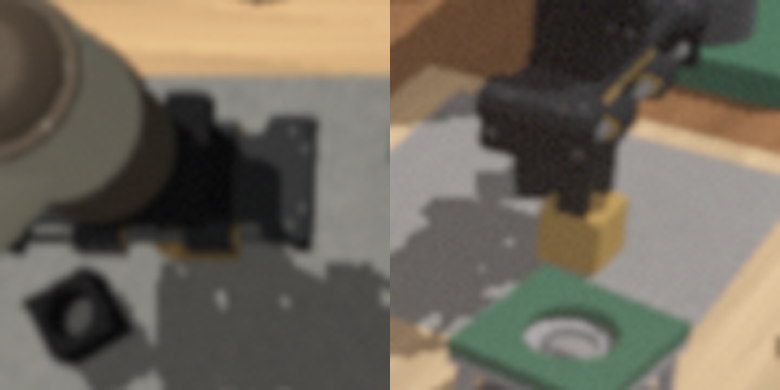

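```bash
python3 - <<'E'
from h import *
f=lambda P:((proj("scene",[P])[0]-[320,145])*390/90+[390,0]).round()
for y in(-.0135,.0135,-.022,-.03):
    for z in(.0138,.04):print(y,z,f([.4806,.3174+y,z]))
p,d=capture("scene");c=cloud("scene",d)
for cu,cv in((575,180),(575,200),(575,207),(575,215),(575,230),(560,230),(610,230),(560,150),(590,150),(600,205),(615,205)):
    u,v=round((cu-390)*90/390+320),round(cv*90/390+145);print(cu,cv,c[v,u].round(4),p[v,u])
E
python3 d.py .481,.318,.2
```

```text
-0.0135 0.0138 [572. 248.]
-0.0135 0.04 [574. 213.]
0.0135 0.0138 [589. 229.]
0.0135 0.04 [592. 195.]
-0.022 0.0138 [566. 254.]
-0.022 0.04 [569. 219.]
-0.03 0.0138 [561. 260.]
-0.03 0.04 [564. 225.]
575 180 [0.4842 0.2943 0.0691] [44 39 36]
575 200 [0.4832 0.299  0.0538] [45 41 39]
575 207 [0.4843 0.2975 0.0484] [39 37 30]
575 215 [0.4823 0.3035 0.0383] [99 79 48]
575 230 [0.4839 0.3012 0.0302] [124 101  64]
560 230 [0.4728 0.2988 0.0281] [123  99  62]
610 230 [0.5008 0.3195 0.0257] [158 131  81]
560 150 [0.4957 0.2357 0.122 ] [45 39 37]
590 150 [0.5166 0.2319 0.1296] [43 40 38]
600 205 [0.4836 0.336  0.0319] [131 105  65]
615 205 [0.4987 0.3283 0.0403] [184 152  92]
t 5.65 tcp [0.4806 0.3174 0.0248] yang 90.02 z [-0. -0. -1.] F [-0.2 -0.5  0.8] gw 0.305 travel cm [ -0.04   0.06 -17.52] joints [  50.   28.  -19.   -0.  -43. -140.]
```

The scene depth puts the fingertip at z≈0.045, resting above the block's top. The state's TCP implies 0.014. So the fingertips sit about 30 mm higher than the stated geometry says. I'll raise the tool clear and measure the real fingertip position.

Emit:
arm_command(rows=[{"fingers":30,"travel":[0,0,-2],"roll":0},{"fingers":30,"travel":[0,0,-5],"roll":0},{"fingers":50,"travel":[0,0,-9],"roll":0},{"fingers":80,"travel":[0,0,-12],"roll":0},{"fingers":80,"travel":[0,0,-12],"roll":0},{"fingers":80,"travel":[0,0,-12],"roll":0}])

```text
time_s: 6.25
tcp_pos: [0.4805, 0.3175, 0.1454]
ee_rot: [[-1.0, 0.0, 0.001], [0.0, 1.0, 0.001], [-0.001, 0.001, -1.0]]
wrist_force: [-0.6, -1.3, 0.1]
gripper_width: 0.579
```

```bash
python3 d.py .481,.318,.2
python3 - <<'E'
from h import *
t=np.array(sense()['tcp_pos'])
p,d=capture("scene");c=cloud("scene",d);np.savez('s1.npz',p=p,d=d)
m=(p.max(2)<75)&(np.abs(c[...,0]-t[0])<.1)&(np.abs(c[...,1]-t[1])<.15)&(c[...,2]>.07)
q=c[m]-t
for z0 in np.arange(-.03,.12,.01):
    k=q[(q[:,2]>=z0)&(q[:,2]<z0+.01)]
    if len(k):print(z0.round(3),len(k),"x",np.percentile(k[:,0],[5,50,95]).round(3),"y",np.percentile(k[:,1],[5,25,50,75,95]).round(3))
cv2.imwrite('pics/g3.png',crop(p,365,165,60,600)[:,:,::-1])
print(((proj("scene",[t+[0,y,-.011] for y in(-.035,.035)])-[305,105])*5).round())
pt,dt=capture("top");c=cloud("top",dt);q=c[160:300,140:300].reshape(-1,3)-t;k=q[(abs(q[:,2])<.06)&(abs(q[:,0])<.06)&(abs(q[:,1])<.1)]
print(len(k),k[:, :].min(0),k.max(0))
E
```

```text
t 6.25 tcp [0.4805 0.3175 0.1454] yang 90.0 z [ 6.0e-04  1.5e-03 -1.0e+00] F [-0.6 -1.3  0.1] gw 0.579 travel cm [-0.05  0.05 -5.46] joints [  50.   20.  -12.   -0.  -58. -140.]
0.01 6 x [-0.009 -0.003  0.005] y [-0.017  0.026  0.026  0.027  0.029]
0.02 56 x [-0.01  0.    0.01] y [-0.034 -0.031 -0.027  0.027  0.031]
0.03 57 x [-0.008  0.002  0.01 ] y [-0.035 -0.033 -0.028  0.027  0.03 ]
0.04 51 x [-0.009  0.002  0.01 ] y [-0.036 -0.033 -0.024  0.027  0.03 ]
0.05 44 x [-0.009  0.005  0.011] y [-0.038 -0.036 -0.034  0.026  0.033]
0.06 17 x [-0.009  0.     0.011] y [-0.04  -0.038 -0.037 -0.036 -0.034]
0.08 11 x [-0.014  0.01   0.034] y [-0.085 -0.084 -0.083  0.03   0.032]
0.09 146 x [-0.031  0.011  0.037] y [-0.088 -0.086 -0.084 -0.055  0.078]
0.1 171 x [-0.03   0.019  0.037] y [-0.088 -0.086 -0.084  0.033  0.08 ]
0.11 168 x [-0.028  0.024  0.037] y [-0.093 -0.091 -0.088  0.039  0.082]
[[283. 310.]
 [336. 259.]]
7 [-0.00999095  0.02396948  0.01842155] [-0.00578367  0.03229874  0.0405448 ]
```

View pics/g3.png

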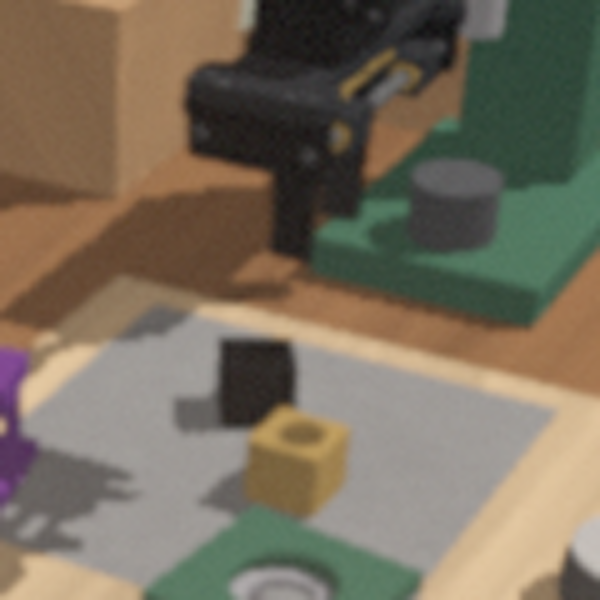

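The picture confirms it: the fingertips hang about 30 mm above where the state's TCP puts them, and the same offset shows at the gripper body. Sideways the agreement is about 1 mm. From here I use fingertip z = state z + 0.019, so I grasp with state z ≈ -0.003.

Emit:
arm_command(rows=[{"fingers":80,"travel":[0,0,0],"roll":0},{"fingers":80,"travel":[0,0,2],"roll":0},{"fingers":80,"travel":[0,0,5],"roll":0},{"fingers":80,"travel":[0,0,8],"roll":0},{"fingers":80,"travel":[0,0,10.5],"roll":0},{"fingers":80,"travel":[0,0,12.5],"roll":0},{"fingers":80,"travel":[0,0,13.8],"roll":0},{"fingers":80,"travel":[0,0,14.5],"roll":0},{"fingers":80,"travel":[0,0,14.8],"roll":0},{"fingers":80,"travel":[0,0,14.8],"roll":0}])

```text
time_s: 7.35
tcp_pos: [0.4808, 0.3176, -0.003]
ee_rot: [[-1.0, -0.0, 0.0], [-0.0, 1.0, 0.0], [-0.0, 0.0, -1.0]]
wrist_force: [0.3, 0.2, 0.0]
gripper_width: 0.801
```

Emit:
arm_command(rows=[{"fingers":65,"travel":[0,0,0],"roll":0},{"fingers":58,"travel":[0,0,0],"roll":0},{"fingers":54,"travel":[0,0,0],"roll":0},{"fingers":50,"travel":[0,0,0],"roll":0},{"fingers":40,"travel":[0,0,0],"roll":0},{"fingers":30,"travel":[0,0,0],"roll":0},{"fingers":30,"travel":[0,0,0],"roll":0},{"fingers":30,"travel":[0,0,0],"roll":0}])

```text
time_s: 8.15
tcp_pos: [0.4811, 0.3183, -0.0026]
ee_rot: [[-1.0, -0.001, 0.001], [-0.001, 1.0, 0.002], [-0.001, 0.002, -1.0]]
wrist_force: [-1.0, 3.0, 3.6]
gripper_width: 0.501
```

Emit:
arm_command(rows=[{"fingers":30,"travel":[0,0,-1],"roll":0},{"fingers":30,"travel":[0,0,-4],"roll":0},{"fingers":30,"travel":[0,0,-8],"roll":0},{"fingers":30,"travel":[0,0,-12],"roll":0},{"fingers":30,"travel":[0,0,-13],"roll":0},{"fingers":30,"travel":[0,0,-13],"roll":0}])

```text
time_s: 8.75
tcp_pos: [0.4806, 0.3172, 0.1281]
ee_rot: [[-1.0, 0.0, 0.001], [0.0, 1.0, 0.002], [-0.001, 0.002, -1.0]]
wrist_force: [0.5, -0.1, -3.9]
gripper_width: 0.501
```

```bash
python3 d.py .603,-.018,.127
```

```text
t 8.75 tcp [0.4806 0.3172 0.1281] yang 89.98 z [ 9.0e-04  1.6e-03 -1.0e+00] F [ 0.5 -0.1 -3.9] gw 0.501 travel cm [-12.25 -33.52   0.06] joints [  50.   21.  -13.   -0.  -56. -140.]
```

Emit:
arm_command(rows=[{"fingers":30,"travel":[-0.6,-1.7,0],"roll":-1},{"fingers":30,"travel":[-1.9,-5,0],"roll":-2},{"fingers":30,"travel":[-3.2,-9,0],"roll":-4},{"fingers":30,"travel":[-4.6,-13,0],"roll":-6},{"fingers":30,"travel":[-6.2,-17,0],"roll":-8},{"fingers":30,"travel":[-7.7,-21,0],"roll":-9.8},{"fingers":30,"travel":[-9.2,-25,0],"roll":-9.8},{"fingers":30,"travel":[-10.6,-29,0],"roll":-9.8},{"fingers":30,"travel":[-11.8,-32.3,0],"roll":-9.8},{"fingers":30,"travel":[-12.2,-33.5,0],"roll":-9.8}])

```text
time_s: 9.75
tcp_pos: [0.601, -0.021, 0.1233]
ee_rot: [[-0.986, -0.166, -0.007], [-0.166, 0.986, -0.001], [0.007, -0.0, -1.0]]
wrist_force: [0.2, -0.8, -3.0]
gripper_width: 0.502
```

Emit:
arm_command(rows=[{"fingers":30,"travel":[0,0,0],"roll":0},{"fingers":30,"travel":[0,0,1],"roll":0},{"fingers":30,"travel":[0,0,2],"roll":0},{"fingers":30,"travel":[0,0,3],"roll":0},{"fingers":30,"travel":[0,0,3],"roll":0},{"fingers":30,"travel":[0,0,3],"roll":0}])

```text
time_s: 10.35
tcp_pos: [0.6025, -0.017, 0.0964]
ee_rot: [[-0.985, -0.172, -0.001], [-0.172, 0.985, -0.0], [0.001, -0.0, -1.0]]
wrist_force: [0.4, -0.8, -2.5]
gripper_width: 0.502
```

```bash
python3 d.py .603,-.018,.057
python3 - <<'E'
from h import *
ims=[]
for n,(x,y) in(("scene",(353,250)),("top",(321,205))):
    p,d=capture(n);np.savez(n+'2.npz',p=p,d=d);ims.append(crop(p,x,y,40,390))
cv2.imwrite('pics/j1.png',np.hstack(ims)[:,:,::-1])
E
```

```text
t 10.35 tcp [ 0.6025 -0.017   0.0964] yang 99.89 z [-9.e-04 -4.e-04 -1.e+00] F [ 0.4 -0.8 -2.5] gw 0.502 travel cm [-0.04 -0.11  3.94] joints [ 14.  25. -11.   0. -54. -94.]
```

View pics/j1.png

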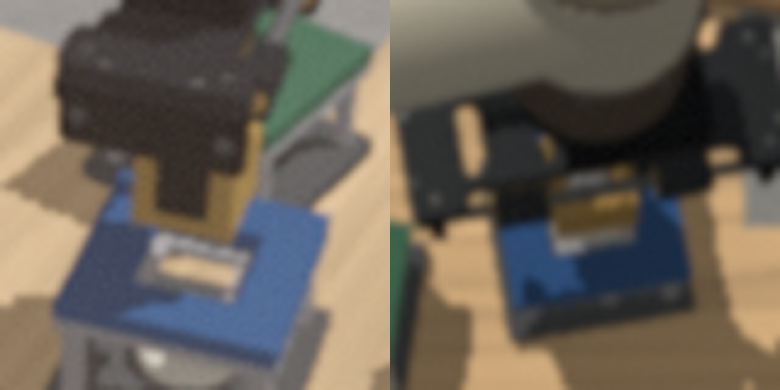

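The block is held square above the nest. Its underside clears the blue top at crop (190,235), and the nest shows below it. I'll fit the held block's outline in the scene view and compare it with the jig fit from the same camera.

```bash
cat > blk.py <<'E'
from h import *
from scipy.spatial import ConvexHull
def hull(n,x,y,z,yaw):
    c,s=np.cos(np.radians(yaw)),np.sin(np.radians(yaw));P=[[x+c*a-s*b,y+s*a+c*b,z+h] for a in(-.022,.022) for b in(-.022,.022) for h in(0,.04)]
    q=proj(n,P);return q[ConvexHull(q).vertices]
def fitblock(n,p,d,x0,zu,yaw,ztop,fitz=True):
    c=cloud(n,d);h=cv2.cvtColor(p,cv2.COLOR_RGB2HSV)
    C=c-np.array([x0[0],x0[1],zu+.02]);box=(np.abs(C)<[.04,.04,.03]).all(2)
    m=box&(c[...,2]>zu-.006)&(c[...,2]<ztop+.03)
    v,u=np.nonzero(m);y0,y1,xa,xb=v.min()-4,v.max()+4,u.min()-5,u.max()+5
    rtop=proj(n,[[x0[0]+.022,x0[1]-.022,ztop]])[0,1]
    vv,uu=np.mgrid[int(rtop):y1,xa:xb];M=m[int(rtop):y1,xa:xb].astype(float)
    pts=np.c_[uu.ravel(),vv.ravel()].astype(np.float32)
    def f(t):
        g=hull(n,t[0]/1000,t[1]/1000,t[2]/1000,yaw).astype(np.float32).reshape(-1,1,2)
        s=np.array([cv2.pointPolygonTest(g,(float(a),float(b)),True) for a,b in pts]);return 1/(1+np.exp(-np.clip(s*3,-40,40)))-M.ravel()
    r=least_squares(f,[x0[0]*1000,x0[1]*1000,zu*1000],diff_step=1e-3);return r.x.round(2),np.mean(r.fun**2).round(4),M.shape
E
python3 - <<'E'
from blk import *
for n in("scene","top"):
    D=np.load(n+'2.npz')
    for zt in (.13,.122,.115):
        if n=="scene":print(n,zt,fitblock(n,D['p'],D['d'],(.6025,-.017),.0992,9.85,zt))
D=np.load('scene2.npz');p=D['p'];c=cloud('scene',D['d'])
# depth planes of the block faces, jig axes
a=np.radians(9.85);R=np.array([[np.cos(a),-np.sin(a)],[np.sin(a),np.cos(a)]])
h=cv2.cvtColor(p,cv2.COLOR_RGB2HSV)
m=(h[...,1]>90)&(h[...,0]<30)&(np.abs(c-np.array([.6025,-.017,.115]))<[.04,.04,.014]).all(2);q=c[m];l=(q[:,:2]-[.603,-.018])@R
k=l[l[:,1]<-.012];k2=l[l[:,0]>.012]
print(len(q),"-y face depth",np.median(k[abs(k[:,0])<.015][:,1]),"+x face",np.median(k2[abs(k2[:,1])<.012][:,0]))
E
```

```text
scene 0.13 (array([602.11, -20.65, 104.65]), np.float64(0.0103), (14, 36))
scene 0.122 (array([602.99, -22.89, 106.64]), np.float64(0.0105), (11, 36))
scene 0.115 (array([604.48, -26.4 , 109.67]), np.float64(0.0114), (9, 36))
176 -y face depth -0.01917404701557232 +x face 0.019650358600761707
```

```bash
cat >> blk.py <<'E'
def fit2(n,p,r0,r1,c0,c1,x0,zu,yaw,fill=True):
    h=cv2.cvtColor(p,cv2.COLOR_RGB2HSV);m=(h[...,0]>8)&(h[...,0]<32)&(h[...,1]>95)
    M=m[r0:r1,c0:c1].astype(float)
    if fill:
        for r in M:
            k=np.nonzero(r)[0]
            if len(k):r[k[0]:k[-1]]=1
    vv,uu=np.mgrid[r0:r1,c0:c1];pts=np.c_[uu.ravel(),vv.ravel()]
    def f(t):
        g=hull(n,t[0]/1000,t[1]/1000,zu,yaw).astype(np.float32).reshape(-1,1,2)
        s=np.array([cv2.pointPolygonTest(g,(float(a),float(b)),True) for a,b in pts]);return 1/(1+np.exp(-np.clip(s*3,-40,40)))-M.ravel()
    r=least_squares(f,[x0[0]*1000,x0[1]*1000],diff_step=1e-3);return r.x.round(2),np.mean(r.fun**2).round(4),M
E
python3 - <<'E'
from blk import *
T=np.load('top2.npz')['p'];S=np.load('scene2.npz')['p']
for zu in(.097,.0992,.1015):
    x,e,M=fit2("top",T,204,216,348-40-8+9,321+24,(.6025,-.017),zu,9.85);print("top",zu,x,e)
    x2,e2,M2=fit2("scene",S,247,262,336,370,(.6025,-.017),zu,9.85);print("scene",zu,x2,e2)
for A in(M,M2):print('\n'.join(''.join('.#'[int(v)] for v in r) for r in A))
# jig refit in the new top image: outer edges from the colour mask, first frame
for n,w in(("top",(321,210,30)),("scene",(353,266,40))):
    D=np.load(n+'0.npz');p=D['p'];c=cloud(n,D['d']);h=cv2.cvtColor(p,cv2.COLOR_RGB2HSV)
    for sat in(70,90,110):
        m=(h[...,0]>95)&(h[...,0]<128)&(h[...,1]>sat)&(h[...,2]>60)&(c[...,2]>.05)
        print(n,sat,"frame",fit(n,m,w,.07,frame,[603,-18,9.8]),"outer",fit(n,cv2.morphologyEx(m.astype(np.uint8),cv2.MORPH_CLOSE,np.ones((25,25))),w,.07,sq(.1),[603,-18,9.8]))
E
```

```text
top 0.097 [601.67 -43.07] 0.2535
scene 0.097 [597.32 -10.51] 0.0199
top 0.0992 [601.06 -42.94] 0.253
scene 0.0992 [598.38 -13.05] 0.0209
top 0.1015 [600.42 -42.79] 0.2526
scene 0.1015 [599.47 -15.71] 0.022
.................#####..............
.............#######################
.........###########################
.....###############################
.....###############################
.....###############################
......##############################
.......#############################
.......#############################
..................................##
..................................##
..................................##
.....########################.....
.....########################.....
.....#######################......
.....#######################......
.....######################.......
.....######################.......
.....#####################........
.....#####################........
.........################.........
...........##############.........
...............##########.........
....................####..........
..................................
..................................
..................................
top 70 frame (array([601.58, -18.31,   9.83]), 0.0114) outer (array([601.28, -18.2 ,   9.81]), 0.0075)
top 90 frame (array([601.45, -18.22,   9.72]), 0.0143) outer (array([601.22, -17.96,   9.74]), 0.0097)
top 110 frame (array([601.42, -18.37,   9.88]), 0.0219) outer (array([601.26, -18.15,   9.76]), 0.0143)
scene 70 frame (array([603.58, -19.99,  10.55]), 0.0175) outer (array([603.64, -20.01,  10.6 ]), 0.0129)
scene 90 frame (array([603.16, -17.81,   9.79]), 0.0104) outer (array([603.1 , -17.24,   9.61]), 0.0073)
scene 110 frame (array([602.77, -16.01,   9.49]), 0.0296) outer (array([602.39, -15.24,   9.39]), 0.0163)
```

Run:
```python
from blk import *
T=np.load('top2.npz')['p'];S=np.load('scene2.npz')
x,e,M=fit2("top",T,204,216,303,343,(.6025,-.017),.0992,9.85);print("top",x,e)
print('\n'.join(''.join('.#'[int(v)] for v in r) for r in M))
# overlay predicted hulls for several centres
def show(n,p,x0,y0,w,hs):
    s=390/(2*w);im=crop(p,x0,y0,w,390).copy()
    for (x,y,z),col in hs:
        g=((hull(n,x,y,z,9.85)-[x0-w,y0-w]+.5)*s).astype(np.int32);cv2.polylines(im,[g.reshape(-1,1,2)],True,col,1)
    a=np.radians(9.8);R=np.array([[np.cos(a),-np.sin(a)],[np.sin(a),np.cos(a)]])
    for jx,jy,half,col in((.6025,-.018,.0235,(255,255,255)),(.6025,-.018,.05,(255,255,255))):
        q=np.array([[-1,-1],[1,-1],[1,1],[-1,1]])*half@R.T+[jx,jy]
        g=((proj(n,np.c_[q,[.07]*4])-[x0-w,y0-w]+.5)*s).astype(np.int32);cv2.polylines(im,[g.reshape(-1,1,2)],True,col,1)
    return im
hs=[((.6025,-.017,.0992),(255,0,0)),((.600,-.0145,.0992),(0,255,0))]
cv2.imwrite('pics/j2.png',np.hstack([show("scene",S['p'],353,255,30,hs),show("top",T,321,208,30,hs)])[:,:,::-1])
```

```text
top [605.94 -29.76] 0.1527
.......................#####............
...................#####################
...............#########################
...........#############################
...........#############################
...........#############################
............################............
.............###########................
.............#####......................
........................................
........................................
........................................
```

View pics/j2.png

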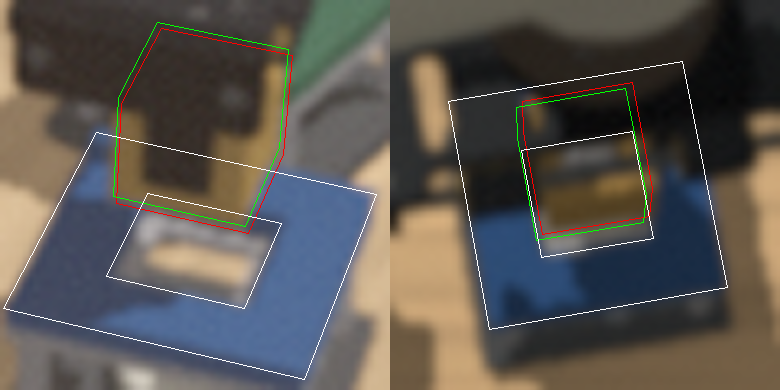

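```bash
cat >> blk.py <<'E'
def msk(p,r0,r1,c0,c1,vmin):
    h=cv2.cvtColor(p,cv2.COLOR_RGB2HSV);m=(h[...,0]>8)&(h[...,0]<32)&(h[...,1]>85)&(h[...,2]>vmin)
    M=m[r0:r1,c0:c1].astype(float)
    for r in M:
        k=np.nonzero(r)[0]
        if len(k):r[k[0]:k[-1]]=1
    vv,uu=np.mgrid[r0:r1,c0:c1];return M,np.c_[uu.ravel(),vv.ravel()]
def joint(views,x0,yaw,b=(0,0)):
    """b: (dx,dy) mm of top camera relative to scene camera"""
    def f(t):
        o=[]
        for n,(M,pts) in views.items():
            d=b if n=="top" else(0,0)
            g=hull(n,(t[0]+d[0])/1000,(t[1]+d[1])/1000,t[2]/1000,yaw).astype(np.float32).reshape(-1,1,2)
            s=np.array([cv2.pointPolygonTest(g,(float(a),float(b)),True) for a,b in pts]);o.append(1/(1+np.exp(-np.clip(s*3,-40,40)))-M.ravel())
        return np.hstack(o)
    r=least_squares(f,x0,diff_step=1e-3);return r.x.round(2),np.mean(r.fun**2).round(4)
E
python3 - <<'E'
from blk import *
T=np.load('top2.npz')['p'];S=np.load('scene2.npz')['p']
h=cv2.cvtColor(T,cv2.COLOR_RGB2HSV)
for r in range(203,214):print(r,[tuple(int(q) for q in h[r,c]) for c in (311,313,315,318,325,330,332,334,336,338)])
for vm in(45,60,75):
    vt=msk(T,205,214,308,343,vm);vs=msk(S,247,262,336,370,45)
    print(vm);print('\n'.join(''.join('.#'[int(v)] for v in r) for r in vt[0]))
    for V in({"top":vt},{"scene":vs},{"top":vt,"scene":vs}):print(list(V),joint(V,[602.5,-17,99.2],9.85))
E
```

```text
203 [(20, 70, 33), (20, 104, 49), (18, 115, 69), (15, 21, 74), (15, 18, 56), (18, 64, 68), (0, 0, 49), (108, 54, 61), (18, 33, 39), (105, 23, 22)]
204 [(20, 28, 27), (19, 85, 48), (18, 78, 59), (23, 18, 57), (17, 91, 81), (18, 116, 99), (10, 13, 58), (108, 106, 77), (108, 29, 44), (107, 74, 31)]
205 [(0, 0, 23), (20, 70, 44), (17, 43, 53), (19, 36, 56), (18, 132, 120), (19, 135, 119), (0, 19, 68), (107, 134, 80), (107, 111, 60), (108, 138, 61)]
206 [(120, 11, 23), (21, 62, 41), (20, 78, 59), (18, 102, 70), (19, 144, 133), (19, 141, 112), (160, 12, 65), (107, 147, 73), (108, 149, 82), (108, 150, 95)]
207 [(105, 21, 24), (18, 61, 42), (18, 119, 75), (18, 135, 85), (19, 148, 117), (19, 140, 93), (116, 33, 62), (106, 165, 68), (107, 156, 88), (107, 155, 112)]
208 [(100, 33, 23), (17, 85, 42), (19, 138, 83), (19, 149, 89), (19, 149, 94), (19, 137, 80), (112, 63, 61), (107, 158, 68), (107, 159, 80), (107, 154, 111)]
209 [(108, 101, 38), (10, 32, 48), (18, 132, 85), (19, 145, 88), (18, 151, 83), (19, 132, 77), (112, 74, 62), (106, 160, 67), (108, 158, 71), (107, 155, 97)]
210 [(108, 142, 70
[... 1489 characters left out ...]
73, -24.97, 414.22]), np.float64(0.1263))
['scene'] (array([581.88,  25.46,  65.03]), np.float64(0.0121))
['top', 'scene'] (array([601.32, -22.35, 106.13]), np.float64(0.1376))
75
...............####################
............#######################
........###########################
.......############################
.......############################
.......############################
.......############################
........###########################
..................................#
['top'] (array([546.49, -33.04, 293.13]), np.float64(0.1565))
['scene'] (array([581.88,  25.46,  65.03]), np.float64(0.0121))
['top', 'scene'] (array([601.54, -23.14, 106.75]), np.float64(0.1391))
```

```bash
sed -i 's/r\[k\[0\]:k\[-1\]\]=1/r[k[0]:k[-1]+1]=1/' blk.py
python3 - <<'E'
from blk import *
T=np.load('top2.npz')['p'];S=np.load('scene2.npz')['p']
vt=msk(T,207,216,306,337,45);vs=msk(S,247,262,336,370,45)
for b in((0,0),(-1.5,0)):
    for z in(97,99.2,102,105,None):
        for V in({"top":vt},{"scene":vs},{"top":vt,"scene":vs}):
            if z is None and len(V)<2:continue
            if z is None:print(b,joint(V,[602,-18,100],9.85,b))
            elif b==(0,0):
                def g(t):return joint
                # fixed z
                import blk
                def f(t):
                    o=[]
                    for n,(M,pts) in V.items():
                        gg=hull(n,t[0]/1000,t[1]/1000,z/1000,9.85).astype(np.float32).reshape(-1,1,2)
                        s=np.array([cv2.pointPolygonTest(gg,(float(a),float(c)),True) for a,c in pts]);o.append(1/(1+np.exp(-np.clip(s*3,-40,40)))-M.ravel())
                    return np.hstack(o)
                r=least_squares(f,[602,-18],diff_step=1e-3);print(z,list(V),r.x.round(2),np.mean(r.fun**2).round(4))
E
```

```text
97 ['top'] [604.38 -18.53] 0.0179
97 ['scene'] [597.86 -11.19] 0.0198
97 ['top', 'scene'] [600.34 -13.01] 0.0723
99.2 ['top'] [603.83 -18.49] 0.0181
99.2 ['scene'] [598.97 -13.72] 0.0209
99.2 ['top', 'scene'] [601.02 -15.27] 0.0504
102 ['top'] [603.01 -18.45] 0.0185
102 ['scene'] [600.4  -16.95] 0.0224
102 ['top', 'scene'] [601.62 -17.48] 0.0295
105 ['top'] [602.22 -18.43] 0.0188
105 ['scene'] [601.88 -20.3 ] 0.0239
105 ['top', 'scene'] [602.08 -19.81] 0.0244
(0, 0) (array([601.92, -19.  , 104.11]), np.float64(0.0239))
(-1.5, 0) (array([602.76, -19.82, 105.04]), np.float64(0.0289))
```

The two-view fit puts the held block at about (602, -18.7) mm, and the jig is at about (602.3, -18.2), so they agree within tolerance. I'll lower in small steps and watch the force and the lateral push.

Emit:
arm_command(rows=[{"fingers":30,"travel":[0,0,1],"roll":0},{"fingers":30,"travel":[0,0,2],"roll":0},{"fingers":30,"travel":[0,0,2.4],"roll":0},{"fingers":30,"travel":[0,0,2.4],"roll":0},{"fingers":30,"travel":[0,0,2.4],"roll":0}])

```text
time_s: 10.95
tcp_pos: [0.6028, -0.0177, 0.0727]
ee_rot: [[-0.985, -0.171, -0.0], [-0.171, 0.985, -0.0], [0.0, -0.0, -1.0]]
wrist_force: [0.3, -0.4, -2.5]
gripper_width: 0.506
```

```bash
python3 d.py .6022,-.0175,.057
python3 - <<'E'
from blk import *
for n in("scene","top"):
    p,d=capture(n);np.savez(n+'3.npz',p=p,d=d)
T=np.load('top3.npz')['p'];S=np.load('scene3.npz')['p'];ims=[]
for n,p,(x0,y0) in(("scene",S,(353,262)),("top",T,(321,210))):
    w=26;s=390/(2*w);im=crop(p,x0,y0,w,390).copy()
    g=((hull(n,.602,-.0185,.077,9.85)-[x0-w,y0-w]+.5)*s).astype(np.int32);cv2.polylines(im,[g.reshape(-1,1,2)],True,(255,0,0),1)
    ims.append(im)
cv2.imwrite('pics/j3.png',np.hstack(ims)[:,:,::-1])
E
```

```text
t 10.95 tcp [ 0.6028 -0.0177  0.0727] yang 99.82 z [-2.e-04 -3.e-04 -1.e+00] F [ 0.3 -0.4 -2.5] gw 0.506 travel cm [0.05 0.03 1.57] joints [ 14.  27. -12.   0. -51. -94.]
```

View pics/j3.png

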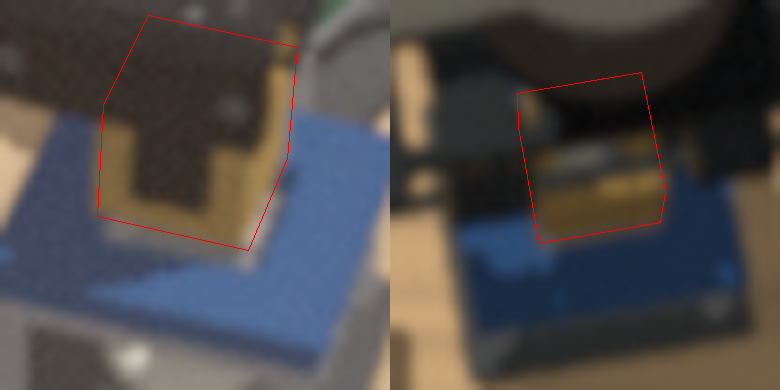

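In the scene view the nest's front corner at (250,268) sits squarely below the block's front corner at (248,245), so the alignment is good. I'll lower further, gently.

Emit:
arm_command(rows=[{"fingers":30,"travel":[0,0,0.2],"roll":0},{"fingers":30,"travel":[0,0,0.4],"roll":0},{"fingers":30,"travel":[0,0,0.6],"roll":0},{"fingers":30,"travel":[0,0,0.6],"roll":0}])

```text
time_s: 11.45
tcp_pos: [0.6028, -0.0175, 0.0673]
ee_rot: [[-0.985, -0.171, 0.0], [-0.171, 0.985, -0.0], [-0.0, -0.0, -1.0]]
wrist_force: [-0.3, 0.2, -0.3]
gripper_width: 0.503
```

Emit:
arm_command(rows=[{"fingers":30,"travel":[0,0,0.2],"roll":0},{"fingers":30,"travel":[0,0,0.3],"roll":0},{"fingers":30,"travel":[0,0,0.4],"roll":0},{"fingers":30,"travel":[0,0,0.4],"roll":0}])

```text
time_s: 11.85
tcp_pos: [0.6044, -0.0172, 0.0655]
ee_rot: [[-0.985, -0.171, 0.004], [-0.171, 0.985, 0.0], [-0.004, -0.001, -1.0]]
wrist_force: [-2.0, 1.5, 9.1]
gripper_width: 0.505
```

Run:
```python
from station import *
import numpy as np
s=sense();M=np.array(s['moment']);F=np.array(s['wrist_force']);print(F.round(2),M.round(3),s['tcp_pos'],s['effort'])
```

```text
[-1.95  1.49  9.08] [ 0.461  0.846 -0.058] [ 0.60440873 -0.01717656  0.06552534] [ -0.9532848  -35.34326077  13.45062822   3.05157222   0.59102722
   0.08369976]
```

Emit:
arm_command(rows=[{"fingers":30,"travel":[0,0,-0.2],"roll":0},{"fingers":30,"travel":[0,0,-0.4],"roll":0},{"fingers":30,"travel":[0,0,-0.6],"roll":0},{"fingers":30,"travel":[0,0,-0.6],"roll":0}])

```text
time_s: 12.25
tcp_pos: [0.6025, -0.0177, 0.0685]
ee_rot: [[-0.985, -0.17, -0.001], [-0.17, 0.985, -0.0], [0.001, -0.0, -1.0]]
wrist_force: [-0.1, 0.5, -3.2]
gripper_width: 0.501
```

Run:
```python
from station import *
import numpy as np
s=sense();M=np.array(s['moment']);F=np.array(s['wrist_force']);print(F.round(2),M.round(3),s['tcp_pos'])
from h import *
for n in("scene","top"):
    p,d=capture(n);np.savez(n+'4.npz',p=p,d=d)
w=22;ims=[crop(np.load(n+'4.npz')['p'],x,y,w,400) for n,x,y in(("scene",353,268),("top",323,211))]
cv2.imwrite('pics/j4.png',np.hstack(ims)[:,:,::-1])
```

```text
[-0.08  0.5  -3.23] [ 0.047 -0.02   0.033] [ 0.60248038 -0.01765047  0.06851054]
```

View pics/j4.png

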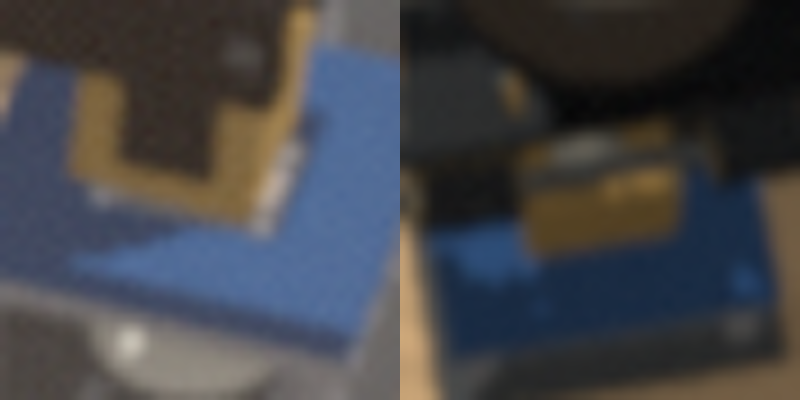

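The scene crop shows a wide white gap on the +x side of the block, at (280,190). The contact moment also points to contact on the -x rim. I'll shift about 1.8 mm towards +x and a touch towards -y, then lower again.

Emit:
arm_command(rows=[{"fingers":30,"travel":[-0.18,-0.03,0],"roll":0},{"fingers":30,"travel":[-0.18,-0.03,0.2],"roll":0},{"fingers":30,"travel":[-0.18,-0.03,0.3],"roll":0},{"fingers":30,"travel":[-0.18,-0.03,0.4],"roll":0},{"fingers":30,"travel":[-0.18,-0.03,0.4],"roll":0}])

```text
time_s: 12.85
tcp_pos: [0.6047, -0.0175, 0.0647]
ee_rot: [[-0.985, -0.171, 0.0], [-0.171, 0.985, 0.0], [-0.0, 0.0, -1.0]]
wrist_force: [0.4, -0.5, -2.3]
gripper_width: 0.499
```

```bash
python3 -c "
from station import *
import numpy as np
s=sense();print(np.round(s['wrist_force'],2),np.round(s['moment'],3),np.round(s['tcp_pos'],4),s['ee_rot'][:,2])"
```

```text
[ 0.42 -0.48 -2.3 ] [ 0.017 -0.301 -0.011] [ 0.6047 -0.0175  0.0647] [ 3.78065149e-04  7.30724964e-05 -9.99999926e-01]
```

It is in the nest at z=0.0647 with no contact. I'll go on down to the floor.

Emit:
arm_command(rows=[{"fingers":30,"travel":[0,0,0.2],"roll":0},{"fingers":30,"travel":[0,0,0.4],"roll":0},{"fingers":30,"travel":[0,0,0.5],"roll":0},{"fingers":30,"travel":[0,0,0.5],"roll":0}])

```text
time_s: 13.25
tcp_pos: [0.6047, -0.0175, 0.0597]
ee_rot: [[-0.985, -0.171, 0.0], [-0.171, 0.985, 0.0], [-0.0, 0.0, -1.0]]
wrist_force: [0.8, -0.8, -2.7]
gripper_width: 0.504
```

Emit:
arm_command(rows=[{"fingers":30,"travel":[0,0,0.1],"roll":0},{"fingers":30,"travel":[0,0,0.2],"roll":0},{"fingers":30,"travel":[0,0,0.2],"roll":0}])

```text
time_s: 13.55
tcp_pos: [0.6047, -0.0175, 0.0582]
ee_rot: [[-0.985, -0.171, 0.001], [-0.171, 0.985, -0.0], [-0.001, -0.0, -1.0]]
wrist_force: [0.8, 0.6, 0.2]
gripper_width: 0.504
```

```bash
python3 -c "
from station import *
import numpy as np
s=sense();print(np.round(s['wrist_force'],2),np.round(s['moment'],3),np.round(s['tcp_pos'],4),s['ee_rot'][:,2])"
```

```text
[0.82 0.56 0.18] [ 0.1   -0.148 -0.01 ] [ 0.6047 -0.0175  0.0582] [ 5.21929399e-04 -4.67322586e-06 -9.99999864e-01]
```

Emit:
arm_command(rows=[{"fingers":30,"travel":[0,0,0.06],"roll":0},{"fingers":30,"travel":[0,0,0.06],"roll":0},{"fingers":55,"travel":[0,0,0.06],"roll":0},{"fingers":60,"travel":[0,0,0.06],"roll":0},{"fingers":70,"travel":[0,0,0.06],"roll":0},{"fingers":75,"travel":[0,0,0.06],"roll":0},{"fingers":75,"travel":[0,0,0.06],"roll":0}])

```text
time_s: 14.25
tcp_pos: [0.6044, -0.0176, 0.057]
ee_rot: [[-0.985, -0.17, -0.0], [-0.17, 0.985, -0.0], [0.0, 0.0, -1.0]]
wrist_force: [0.2, -0.3, -1.0]
gripper_width: 0.726
```

Emit:
arm_command(rows=[{"fingers":75,"travel":[0,0,-1],"roll":0},{"fingers":75,"travel":[0,0,-4],"roll":0},{"fingers":75,"travel":[0,0,-8],"roll":0},{"fingers":75,"travel":[0,0,-12],"roll":0},{"fingers":75,"travel":[0,0,-16],"roll":0},{"fingers":75,"travel":[0,0,-16],"roll":0}])

```text
time_s: 14.85
tcp_pos: [0.6082, -0.0176, 0.2255]
ee_rot: [[-0.985, -0.171, 0.015], [-0.171, 0.985, 0.001], [-0.015, -0.002, -1.0]]
wrist_force: [-0.0, -0.7, 0.0]
gripper_width: 0.75
```

```bash
python3 d.py .457,-.2548,.2152
```

```text
t 14.85 tcp [ 0.6082 -0.0176  0.2255] yang 99.87 z [ 1.470e-02  8.000e-04 -9.999e-01] F [-0.  -0.7  0. ] gw 0.75 travel cm [ 18.98 -20.78   0.79] joints [ 14.  19.  -1.   0. -69. -94.]
```

Emit:
arm_command(rows=[{"fingers":75,"travel":[2,-2.2,0],"roll":1.5},{"fingers":75,"travel":[5,-5.5,0],"roll":3},{"fingers":75,"travel":[8.2,-9,0],"roll":5},{"fingers":75,"travel":[11.4,-12.6,0],"roll":7},{"fingers":75,"travel":[14.6,-16.1,0],"roll":9},{"fingers":75,"travel":[17.2,-19,0],"roll":9.9},{"fingers":75,"travel":[18.8,-20.8,0],"roll":9.9},{"fingers":75,"travel":[18.8,-20.8,0],"roll":9.9},{"fingers":75,"travel":[18.8,-20.8,0],"roll":9.9}])

```text
time_s: 15.75
tcp_pos: [0.4546, -0.2548, 0.2176]
ee_rot: [[-1.0, 0.003, 0.001], [0.003, 1.0, -0.0], [-0.001, -0.0, -1.0]]
wrist_force: [-0.3, 0.7, -0.0]
gripper_width: 0.749
```

```bash
python3 d.py .4585,-.2545,.097
python3 - <<'E'
from h import *
ims=[]
for n in("scene","top"):
    p,d=capture(n);np.savez(n+'5.npz',p=p,d=d)
S=np.load('scene5.npz');c=cloud('scene',S['d']);t=np.array(sense()['tcp_pos']);p=S['p']
m=(p.max(2)<75)&(np.abs(c[...,0]-t[0])<.05)&(np.abs(c[...,1]-t[1])<.08)&(c[...,2]>.19)
q=c[m]-t
for z0 in np.arange(0,.09,.01):
    k=q[(q[:,2]>=z0)&(q[:,2]<z0+.01)]
    if len(k):
        a=k[k[:,1]<-.015];b=k[k[:,1]>.015];print(z0.round(3),[(len(w),np.percentile(w[:,0],[5,50,95]).round(4),np.median(w[:,1]).round(4)) for w in(a,b) if len(w)])
# seated block: top face / bore
T=np.load('top5.npz');
for n,D,w in(("top",T,(322,206,22)),("scene",S,(353,250,24))):
    c=cloud(n,D['d']);x,y,r=w;m=(abs(c[...,2]-.1)<.006);mm=m[y-r:y+r,x-r:x+r];print(n,mm.sum(),np.median(c[y-r:y+r,x-r:x+r][mm],0),fit(n,m,w,.1,ringsq,[602,-18,9.8]),fit(n,brass(D['p'],c,(.092,.108)),w,.1,ringsq,[602,-18,9.8]))
cv2.imwrite('pics/k1.png',np.hstack([crop(p,340,250,55,400),crop(p,230,260,55,400)])[:,:,::-1])
E
```

```text
t 15.75 tcp [ 0.4546 -0.2548  0.2176] yang 89.85 z [ 7.e-04 -0.e+00 -1.e+00] F [-0.3  0.7 -0. ] gw 0.749 travel cm [-0.38  0.04 12.06] joints [-11.  11. -13.  -0. -66. -79.]
0.02 [(45, array([-0.0095,  0.0015,  0.0086]), np.float64(-0.0409)), (41, array([-0.0066,  0.0023,  0.0081]), np.float64(0.0333))]
0.03 [(51, array([-0.0092,  0.0006,  0.0086]), np.float64(-0.0408)), (52, array([-0.0088,  0.0028,  0.0079]), np.float64(0.0335))]
0.04 [(52, array([-0.0094,  0.0029,  0.0083]), np.float64(-0.0418)), (52, array([-0.0078,  0.0027,  0.0079]), np.float64(0.0343))]
0.05 [(49, array([-0.0035,  0.0065,  0.0084]), np.float64(-0.0437)), (59, array([-0.0074,  0.0045,  0.0087]), np.float64(0.034))]
0.06 [(42, array([0.0009, 0.0075, 0.009 ]), np.float64(-0.045)), (70, array([-0.0069,  0.0037,  0.0089]), np.float64(0.0347))]
0.07 [(17, array([0.0024, 0.0064, 0.0087]), np.float64(-0.0485)), (35, array([-0.0041,  0.0069,  0.0088]), np.float64(0.0397))]
0.08 [(21, array([-0.01  , -0.0045,  0.0084]), np.float64(0.0379))]
top 202 [ 0.60309004 -0.01813035  0.10023254] (array([603.27, -19.32,  10.38]), 0.0082) (array([601.81, -19.36,  11.13]), 0.0079)
scene 276 [ 0.60152893 -0.01916029  0.10040808] (array([602.01, -18.9 ,   9.86]), 0.0325) (array([602.66, -21.73,  11.33]), 0.0362)
```

View pics/k1.png

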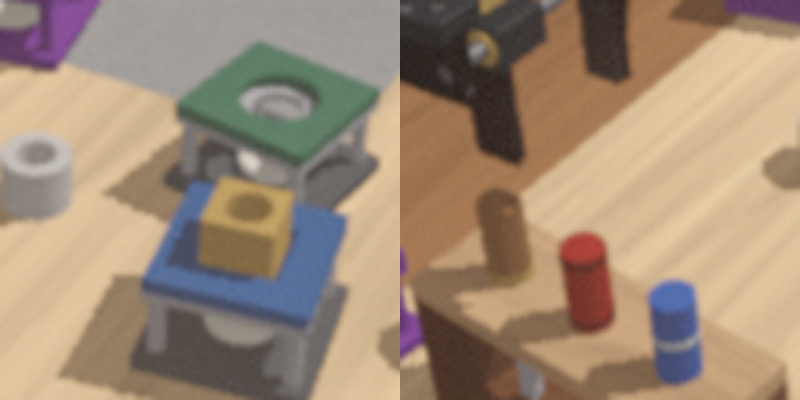

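The block is seated: its top measures z=0.100, its centre is about (602.3, -19.2) mm, and it sits square and level. The punch's red grip is under the open fingers. Now I go down and grasp it.

Emit:
arm_command(rows=[{"fingers":75,"travel":[-0.25,-0.07,2],"roll":0},{"fingers":75,"travel":[-0.25,-0.07,5],"roll":0},{"fingers":75,"travel":[-0.25,-0.07,8],"roll":0},{"fingers":75,"travel":[-0.25,-0.07,10.5],"roll":0},{"fingers":75,"travel":[-0.25,-0.07,11.6],"roll":0},{"fingers":75,"travel":[-0.25,-0.07,12],"roll":0},{"fingers":75,"travel":[-0.25,-0.07,12],"roll":0}])

```text
time_s: 16.55
tcp_pos: [0.458, -0.255, 0.0976]
ee_rot: [[-1.0, 0.0, 0.0], [0.0, 1.0, -0.0], [-0.0, -0.0, -1.0]]
wrist_force: [0.2, 0.7, 0.2]
gripper_width: 0.749
```

Emit:
arm_command(rows=[{"fingers":50,"travel":[0,0,0],"roll":0},{"fingers":40,"travel":[0,0,0],"roll":0},{"fingers":34,"travel":[0,0,0],"roll":0},{"fingers":30,"travel":[0,0,0],"roll":0},{"fingers":26,"travel":[0,0,0],"roll":0},{"fingers":15,"travel":[0,0,0],"roll":0},{"fingers":10,"travel":[0,0,0],"roll":0},{"fingers":10,"travel":[0,0,0],"roll":0}])

```text
time_s: 17.35
tcp_pos: [0.4572, -0.2552, 0.0974]
ee_rot: [[-1.0, 0.001, -0.0], [0.001, 1.0, 0.0], [0.0, 0.0, -1.0]]
wrist_force: [-0.2, 1.4, 2.1]
gripper_width: 0.265
```

Emit:
arm_command(rows=[{"fingers":10,"travel":[0,0,0],"roll":0},{"fingers":10,"travel":[0,0,0],"roll":0}])

```text
time_s: 17.55
tcp_pos: [0.4572, -0.2552, 0.0973]
ee_rot: [[-1.0, 0.001, -0.0], [0.001, 1.0, 0.0], [0.0, 0.0, -1.0]]
wrist_force: [-0.8, 1.4, 2.1]
gripper_width: 0.267
```

Emit:
arm_command(rows=[{"fingers":10,"travel":[0,0,-0.5],"roll":0},{"fingers":10,"travel":[0,0,-2],"roll":0},{"fingers":10,"travel":[0,0,-4],"roll":0},{"fingers":10,"travel":[0,0,-6.5],"roll":0},{"fingers":10,"travel":[0,0,-9],"roll":0},{"fingers":10,"travel":[0,0,-11.5],"roll":0},{"fingers":10,"travel":[0,0,-13.5],"roll":0},{"fingers":10,"travel":[0,0,-14],"roll":0},{"fingers":10,"travel":[0,0,-14],"roll":0}])

```text
time_s: 18.45
tcp_pos: [0.4572, -0.2552, 0.2372]
ee_rot: [[-1.0, 0.002, 0.001], [0.002, 1.0, 0.0], [-0.001, 0.0, -1.0]]
wrist_force: [0.6, -0.5, -2.3]
gripper_width: 0.268
```

```bash
python3 d.py .6035,-.0195,.2373
```

```text
t 18.45 tcp [ 0.4572 -0.2552  0.2372] yang 89.9 z [ 6.e-04  3.e-04 -1.e+00] F [ 0.6 -0.5 -2.3] gw 0.268 travel cm [-1.459e+01  2.359e+01  1.000e-02] joints [-11.  11. -11.  -0. -69. -79.]
```

Emit:
arm_command(rows=[{"fingers":10,"travel":[-0.6,1,0],"roll":0},{"fingers":10,"travel":[-1.9,3,0],"roll":0},{"fingers":10,"travel":[-3.7,6,0],"roll":0},{"fingers":10,"travel":[-5.6,9,0],"roll":0},{"fingers":10,"travel":[-7.4,12,0],"roll":0},{"fingers":10,"travel":[-9.3,15,0],"roll":0},{"fingers":10,"travel":[-11.2,18,0],"roll":0},{"fingers":10,"travel":[-13,21,0],"roll":0},{"fingers":10,"travel":[-14.2,22.9,0],"roll":0},{"fingers":10,"travel":[-14.6,23.5,0],"roll":0}])

```text
time_s: 19.45
tcp_pos: [0.6041, -0.0181, 0.2353]
ee_rot: [[-1.0, -0.001, -0.003], [-0.001, 1.0, -0.0], [0.003, -0.0, -1.0]]
wrist_force: [-0.3, -0.5, -1.7]
gripper_width: 0.263
```

Emit:
arm_command(rows=[{"fingers":10,"travel":[0,0,0],"roll":0},{"fingers":10,"travel":[0,0,0],"roll":0},{"fingers":10,"travel":[0,0,0],"roll":0}])

```text
time_s: 19.75
tcp_pos: [0.6029, -0.0215, 0.2373]
ee_rot: [[-1.0, 0.003, -0.0], [0.003, 1.0, -0.0], [0.0, -0.0, -1.0]]
wrist_force: [0.5, -0.0, -2.4]
gripper_width: 0.271
```

```bash
python3 d.py .603,-.0195,.2373
python3 - <<'E'
from h import *
D={}
for n in("scene","top"):
    p,d=capture(n);np.savez(n+'6.npz',p=p,d=d);D[n]=(p,d)
p,d=D['scene'];c=cloud('scene',d)
m=(np.abs(c-np.array([.603,-.0195,.18]))<[.03,.03,.08]).all(2)&(c[...,2]>.106)
v,u=np.nonzero(m);print(u.min(),u.max(),v.min(),v.max())
for r in range(v.min(),v.max()+1):
    k=u[v==r];q=c[r,k];print(r,k.min(),k.max(),q.mean(0).round(4)) if r%3==0 or r>v.max()-4 else 0
print("block",[proj('scene',[[.6023,-.0192,z]]).round(1) for z in(.1,.15,.245)])
w=40;cv2.imwrite('pics/k2.png',np.hstack([crop(p,353,230,w,400),crop(D['top'][0],322,206,w,400)])[:,:,::-1])
E
```

```text
t 19.75 tcp [ 0.6029 -0.0215  0.2373] yang 89.85 z [-5.e-04 -2.e-04 -1.e+00] F [ 0.5 -0.  -2.4] gw 0.271 travel cm [-0.01  0.2  -0.  ] joints [  13.   19.    0.    0.  -72. -103.]
348 367 184 233
186 364 365 [ 0.6113 -0.0065  0.2563]
189 360 363 [ 0.6124 -0.022   0.2578]
192 351 363 [ 0.6078 -0.0327  0.2553]
195 354 360 [ 0.6061 -0.0276  0.2456]
198 354 359 [ 0.6042 -0.0247  0.2369]
201 354 359 [ 0.604  -0.0232  0.2293]
204 353 359 [ 0.6035 -0.0234  0.2224]
207 353 358 [ 0.6033 -0.0243  0.2159]
210 353 358 [ 0.6037 -0.0242  0.2091]
213 353 358 [ 0.6038 -0.0235  0.2017]
216 353 358 [ 0.6041 -0.023   0.1944]
219 352 357 [ 0.6032 -0.025   0.1881]
222 352 357 [ 0.6028 -0.0231  0.1797]
225 352 357 [ 0.6039 -0.0246  0.1736]
228 352 357 [ 0.6043 -0.0244  0.1663]
230 352 357 [ 0.6039 -0.0227  0.1602]
231 352 356 [ 0.6026 -0.0219  0.1567]
232 352 356 [ 0.6032 -0.0231  0.1552]
233 352 356 [ 0.6036 -0.0236  0.1531]
block [array([[352.9, 252.2]]), array([[354.3, 233. ]]), array([[357.1, 192.8]])]
```

The punch hangs upright over the bore: its axis measures about (601.6, -19.4) mm and the bore about (602.2, -19.1). I'll lower it in two stages.

Emit:
arm_command(rows=[{"fingers":10,"travel":[0,0,0.6],"roll":0},{"fingers":10,"travel":[0,0,1.6],"roll":0},{"fingers":10,"travel":[0,0,2.6],"roll":0},{"fingers":10,"travel":[0,0,3.4],"roll":0},{"fingers":10,"travel":[-0.04,0,4],"roll":0},{"fingers":10,"travel":[-0.04,0,4],"roll":0},{"fingers":10,"travel":[-0.04,0,4],"roll":0},{"fingers":10,"travel":[-0.04,0,4],"roll":0}])

```text
time_s: 20.65
tcp_pos: [0.6044, -0.0204, 0.1978]
ee_rot: [[-1.0, 0.001, 0.001], [0.001, 1.0, -0.0], [-0.001, -0.0, -1.0]]
wrist_force: [-0.3, -0.3, -2.1]
gripper_width: 0.268
```

```bash
cat > chk.py <<'E'
from h import *
p,d=capture('scene');t,dt=capture('top');np.savez('s7.npz',p=p,d=d,t=t,dt=dt);c=cloud('scene',d)
m=(np.abs(c[...,:2]-np.array([.603,-.0195]))<[.025,.025]).all(2)
h=cv2.cvtColor(p,cv2.COLOR_RGB2HSV);g=m&(h[...,1]<80)&(c[...,2]>.105)&(c[...,2]<.3)
v,u=np.nonzero(g)
for r in range(v.min(),v.max()+1,2):
    k=u[v==r];q=c[r,k];print(r,k.min(),k.max(),q.mean(0).round(4),"pred col",proj('scene',[[.6023,-.0192,q[:,2].mean()]]).round(1)[0])
b=(h[...,0]>8)&(h[...,0]<32)&(h[...,1]>85)&m&(abs(c[...,2]-.1)<.004);print("block top",b.sum(),c[b].mean(0).round(4))
w=30;cv2.imwrite('pics/k3.png',np.hstack([crop(p,353,250,w,400),crop(t,322,206,w,400)])[:,:,::-1])
E
python3 d.py .603,-.0195,.1133; python3 chk.py
```

```text
t 20.65 tcp [ 0.6044 -0.0204  0.1978] yang 89.93 z [ 0.0011 -0.     -1.    ] F [-0.3 -0.3 -2.1] gw 0.268 travel cm [0.15 0.09 8.45] joints [  13.   20.   -3.    0.  -66. -103.]
166 372 372 [ 0.6214 -0.0027  0.2998] pred col [358.9 167.2]
168 370 372 [ 0.6199 -0.0029  0.2954] pred col [358.7 169.3]Traceback (most recent call last):
  File "chk.py", line 7, in <module>
    k=u[v==r];q=c[r,k];print(r,k.min(),k.max(),q.mean(0).round(4),"pred col",proj('scene',[[.6023,-.0192,q[:,2].mean()]]).round(1)[0])
                               ~~~~~^^
    return umr_minimum(a, axis, None, out, keepdims, initial, where)
ValueError: zero-size array to reduction operation minimum which has no identity
```

```bash
sed -i 's/<.3)$/<.2)/; s/k=u\[v==r\];q/k=u[v==r]\n    if len(k)<2:continue\n    q/' chk.py; python3 chk.py; python3 d.py .603,-.0195,.1133
```

```text
215 354 359 [ 0.6056 -0.022   0.1967] pred col [355.6 213.9]
217 353 358 [ 0.6043 -0.0233  0.1923] pred col [355.5 215.7]
219 353 358 [ 0.6043 -0.0226  0.1871] pred col [355.3 217.9]
221 353 358 [ 0.6046 -0.0226  0.1824] pred col [355.2 219.9]
223 353 358 [ 0.6049 -0.0226  0.1776] pred col [355.  221.8]
225 353 358 [ 0.6052 -0.0224  0.1727] pred col [354.9 223.8]
227 353 358 [ 0.6058 -0.0232  0.1685] pred col [354.8 225.5]
229 353 358 [ 0.6058 -0.0224  0.1631] pred col [354.6 227.7]
231 353 357 [ 0.6052 -0.0228  0.1582] pred col [354.5 229.7]
233 352 357 [ 0.6046 -0.0234  0.1534] pred col [354.4 231.6]
235 352 357 [ 0.6048 -0.0231  0.1482] pred col [354.2 233.7]
237 352 357 [ 0.6047 -0.0221  0.1425] pred col [354.1 235.9]
239 352 357 [ 0.6053 -0.0228  0.138 ] pred col [353.9 237.7]
241 352 357 [ 0.6061 -0.0239  0.1339] pred col [353.8 239.3]
243 352 357 [ 0.6054 -0.0214  0.1269] pred col [353.6 242. ]
245 352 356 [ 0.6052 -0.023   0.1227] pred col [353.5 243.6]
247 352 355 [ 0.6047 -0.0236  0.1176] pred col [353.4 245.6]
block top 200 [ 0.6029 -0.0214  0.1005]
t 20.85 tcp [ 0.6041 -0.0204  0.1976] yang 89.92 z [ 7.e-04  2.e-04 -1.e+00] F [ 0.1  0.2 -3.1] gw 0.268 travel cm [0.12 0.09 8.43] joints [  13.   20.   -3.    0.  -66. -103.]
```

The axis is about 0.8 mm too far towards +x and +y, so I trim it during the descent.

Emit:
arm_command(rows=[{"fingers":10,"travel":[0.08,-0.06,0],"roll":0},{"fingers":10,"travel":[0.08,-0.06,0.8],"roll":0},{"fingers":10,"travel":[0.08,-0.06,1.8],"roll":0},{"fingers":10,"travel":[0.08,-0.06,2.8],"roll":0},{"fingers":10,"travel":[0.08,-0.06,3.7],"roll":0},{"fingers":10,"travel":[0.08,-0.06,4.2],"roll":0},{"fingers":10,"travel":[0.08,-0.06,4.2],"roll":0},{"fingers":10,"travel":[0.08,-0.06,4.2],"roll":0}])

```text
time_s: 21.65
tcp_pos: [0.6034, -0.0211, 0.1553]
ee_rot: [[-1.0, 0.001, 0.0], [0.001, 1.0, -0.0], [-0.0, -0.0, -1.0]]
wrist_force: [0.5, -1.1, -2.6]
gripper_width: 0.27
```

```bash
python3 chk.py; python3 d.py .6033,-.0208,.1133
```

```text
212 363 364 [ 0.6122 -0.003   0.1953] pred col [355.6 214.5]
214 363 364 [ 0.6129 -0.0038  0.1911] pred col [355.4 216.2]
216 363 364 [ 0.6132 -0.0038  0.1864] pred col [355.3 218.2]
218 347 364 [ 0.6064 -0.0146  0.1856] pred col [355.3 218.5]
220 346 364 [ 0.6035 -0.0307  0.1891] pred col [355.4 217.1]
222 346 361 [ 0.6027 -0.0378  0.1882] pred col [355.3 217.4]
224 346 355 [ 0.6018 -0.0402  0.1846] pred col [355.2 218.9]
226 346 355 [ 0.6019 -0.0395  0.1794] pred col [355.1 221.1]
228 350 360 [ 0.6081 -0.0338  0.1733] pred col [354.9 223.6]
232 352 357 [ 0.6043 -0.023   0.1555] pred col [354.4 230.8]
234 352 357 [ 0.6046 -0.023   0.1506] pred col [354.3 232.7]
236 352 356 [ 0.6042 -0.024   0.1461] pred col [354.1 234.5]
238 352 356 [ 0.6041 -0.023   0.1403] pred col [354.  236.8]
240 351 356 [ 0.6035 -0.0233  0.1351] pred col [353.9 238.8]
242 351 356 [ 0.6038 -0.0233  0.1301] pred col [353.7 240.8]
244 351 356 [ 0.6041 -0.0233  0.125 ] pred col [353.6 242.7]
246 351 356 [ 0.6042 -0.0229  0.1196] pred col [353.4 244.8]
248 351 356 [ 0.6043 -0.0224  0.1141] pred col [353.3 246.9]
250 351 355 [ 0.6038 -0.0231  0.1091] pred col [353.2 248.8]
block top 205 [ 0.6035 -0.021   0.1003]
t 21.75 tcp [ 0.6036 -0.021   0.1558] yang 89.92 z [ 1.2e-03  1.0e-04 -1.0e+00] F [-0.2 -0.1 -3.1] gw 0.27 travel cm [0.04 0.02 4.25] joints [  13.   22.   -7.    0.  -61. -103.]
```

Emit:
arm_command(rows=[{"fingers":10,"travel":[0,0,0.6],"roll":0},{"fingers":10,"travel":[0,0,1.5],"roll":0},{"fingers":10,"travel":[0,0,2.4],"roll":0},{"fingers":10,"travel":[0,0,3.2],"roll":0},{"fingers":10,"travel":[0,0,3.8],"roll":0},{"fingers":10,"travel":[0,0,4.1],"roll":0},{"fingers":10,"travel":[0,0,4.2],"roll":0},{"fingers":10,"travel":[0,0,4.2],"roll":0},{"fingers":10,"travel":[0,0,4.2],"roll":0},{"fingers":10,"travel":[0,0,4.2],"roll":0}])

```text
time_s: 22.75
tcp_pos: [0.6034, -0.021, 0.1137]
ee_rot: [[-1.0, 0.001, 0.001], [0.001, 1.0, 0.0], [-0.001, 0.0, -1.0]]
wrist_force: [0.0, -0.1, -1.2]
gripper_width: 0.265
```

```bash
python3 chk.py; python3 d.py .6033,-.0208,.1135
python3 - <<'E'
from h import *
D=np.load('s7.npz');p=D['p'];c=cloud('scene',D['d'])
# tip below the jig plate, and grip/shank edge
print("tip pred",[proj('scene',[[.6023,-.0192,z]]).round(1).tolist() for z in(.02,.026,.054,.121)])
r=red(p,c,(.1,.18));v,u=np.nonzero(r);q=c[r]
for z0 in np.arange(.108,.15,.004):
    k=(q[:,2]>=z0)&(q[:,2]<z0+.004);print(z0.round(3),k.sum())
cv2.imwrite('pics/k4.png',cv2.resize(p[225:295,315:395],(800,600),interpolation=cv2.INTER_CUBIC)[:,:,::-1])
E
```

```text
227 361 363 [ 0.6119 -0.0037  0.159 ] pred col [354.5 229.4]
229 361 363 [ 0.6121 -0.0034  0.1538] pred col [354.4 231.5]
231 362 363 [ 0.6128 -0.0014  0.1478] pred col [354.2 233.9]
233 362 363 [ 0.6132 -0.0014  0.1428] pred col [354.1 235.8]
235 362 363 [6.129e-01 3.000e-04 1.365e-01] pred col [353.9 238.3]
237 345 362 [ 0.6058 -0.0163  0.1392] pred col [354.  237.2]
239 345 352 [ 0.5992 -0.0394  0.1464] pred col [354.2 234.4]
241 345 353 [ 0.601  -0.0402  0.1425] pred col [354.1 235.9]
243 345 359 [ 0.6045 -0.0359  0.136 ] pred col [353.9 238.5]
247 351 354 [ 0.6024 -0.0236  0.1168] pred col [353.4 245.9]
249 351 355 [ 0.6038 -0.0233  0.1118] pred col [353.2 247.7]
251 351 355 [ 0.6042 -0.0237  0.107 ] pred col [353.1 249.6]
block top 193 [ 0.604  -0.0226  0.1003]
t 22.85 tcp [ 0.6033 -0.021   0.1136] yang 89.92 z [ 6.e-04  1.e-04 -1.e+00] F [ 0.4  0.3 -2.3] gw 0.265 travel cm [0.   0.02 0.01] joints [  13.   24.  -10.    0.  -56. -103.]
tip pred [[[350.9, 280.6]], [[351.1, 278.6]], [[351.8, 268.9]], [[353.5, 244.3]]]
0.108 0
0.112 0
0.116 0
0.12 0
0.124 0
0.128 6
0.132 5
0.136 5
0.14 7
0.144 6
0.148 6
```

View pics/k4.png

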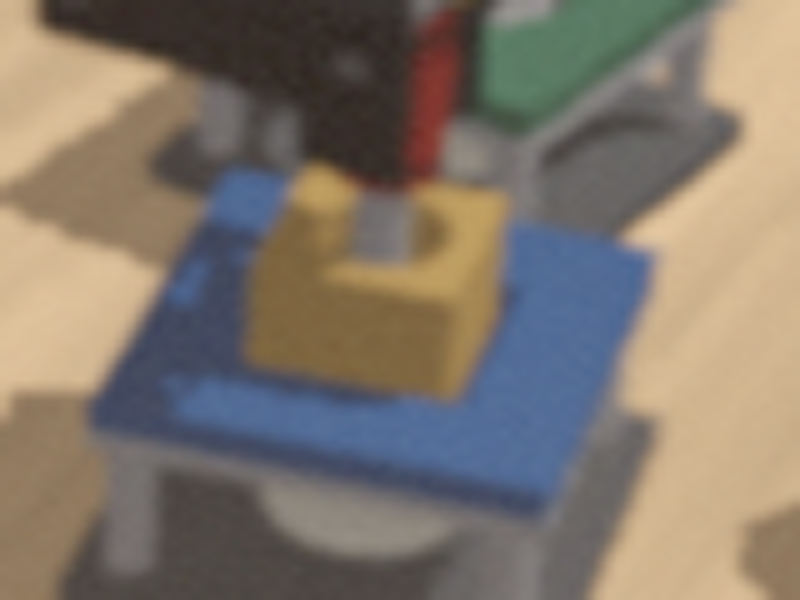

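The final view shows the shank (crop 357–413) standing upright in the middle of the bore mouth (about 325–445), with the block seated flat in the blue jig. The force reading is just the punch's weight, so nothing is touching. Handing in.

```bash
python3 -c "
from station import *
print(finish_job())"
```

```text
the job is handed in; nothing more can be done
None
```

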